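# Lay the lamp base on its cork sole, start the timer, pack up the pucks

## Robot

A 6-joint arm with a two-finger parallel gripper is mounted at the origin on a cart in front of the work surface, level with it; the furniture and walls round the work are solid. World frame = base frame: x ahead of the robot, y to its left, z up, the work surface at z = 0. Lengths are in m, angles in rad, forces in N, time in s.
With the tool pointing down it reaches from about 0.4 to 0.825 m from the base axis. Payload 7 kg.
Tool frame: the origin (TCP) lies at the very end of the fingers, on their centre line; the grasp point (between the pads) lies 19 mm behind it; z points along the fingers, y is the line along which they close (so a half turn about z gives the same grasp; the last joint's range is limited). The gripper opens to 88 mm and grips with 3 to 60 N. Pads are 19 mm wide; open, the fingers measure 130 mm over their backs; the gripper's body (78 mm by 193 mm) begins 47 mm behind the grasp point.
Start: joints at [-0.885, 0.359, 0.012, 0, -1.224, -0.288], TCP at [0.261, -0.622, 0.227] pointing down, gripper open.
Joint ranges: [-3.07, 3.07], [-1.43, 2.12], [-1.02, 1.25], [-3.03, 1.67], [-3.05, -0], [-3.03, 3.03]. Speed limits (rad/s): [2.39, 2.39, 3.01, 3.14, 3.14, 3.14].

## Interface

Orientations are given as [roll, pitch, yaw] about the fixed x, y, z axes, in that order (R = Rz(yaw) Ry(pitch) Rx(roll)).
In Python, from station import arm, grab_frame gives the robot as it stands.
- The arm moves only by the tool jog_arm, never from a script. Its argument "deltas" is a list that holds one entry, the list of rows, each a list of 4 numbers: the shift along the tool's x, y, z in units of 60 mm (1.0 is 60 mm), then the turn about the tool's z in units of 5 degrees (1.0 is 5 degrees). A call has 1 to 8 rows; each row is the pose to reach, as a shift and turn from the pose commanded when the call began, along the tool's axes at that moment; what a row does not reach only later rows make up. A row lasts 1/8 s, in which the tool goes at most 62.5 mm and 10.7 degrees, less where a joint would pass 70% of its speed; a pose out of reach is approached as far as the arm can. A call with a gripper value outside its range is refused whole. "grip" is the finger opening in mm, from 0 to 87.6, set as the call begins (left out, the last holds). The fingers move at their own pace and stop on an object; "squeeze" is the grip in N (left out, the last holds). Time passes only in rows, so rows that repeat a pose let the fingers close. It gives the time, the measured TCP pose, the force, the opening and the grip force at its end, in the units of the state.
- arm.get_state(): the state, without advancing time (a new reading comes with each control period).
- grab_frame(name): name is "scene" or "top" or "wrist"; returns a dict with "img" (400x640x3 uint8, red, green, blue), "vfov" (degrees; the focal length in pixels is half the picture's height over the tangent of half this angle, whatever the lens; pixels are square), "cx", "cy" (the principal point, pixels), "xyz" and "rotation" of the camera in the world. Camera axes: x right, y down, z forward; pixel columns grow to the right and rows downward; lengths in m; the calibration is good to about 2 mm. The wrist camera is an equidistant fisheye: a pixel r from the principal point sees the ray r / f radians off the axis. A picture is of the moment at which its call begins. There is no depth.
- arm.job_done(): hands the job in; it is judged then, once.
The state is a dict: "t": time; "q": joint angles; "qd": joint speeds; "joint_efforts": joint torques, N m; "eef_pos": TCP position; "ee_rot": TCP orientation; "force": force on the tool from outside, world axes, zero at the start; "moment": the same for the moment, N m; "width": finger opening in m; "gripper_force": force on a finger pad.
Only numpy, scipy, OpenCV 4.12 (cv2) and the standard library are available. Lean on these libraries where they do the work, as an engineer would, in place of code of your own. Each camera call takes 0.05 s, during which the arm holds its last target. There are 200 camera calls.

## Task

The varnish on the lamp base is dry, so push it over from where it stands on end so that it lies on its cork-covered side on the green mat. Then set the shop timer for the next coat by pressing its keys one at a time, right down and released: red to clear, yellow for the preset, green to start. Pack every finishing puck that stands about the table (black disc, orange post) into the round tin with the one already there, all upright in a single flat layer on its floor (seven fit only as one in the middle with six round it), and leave the glue bottle and the sanding block where they are.

Things in the scene. Friction and masses are not known exactly. Their poses are not given: they have to be found in the camera images.
- lamp_base: striped wood lamp base, a block standing on end at the near end of the mat: 70 (x) x 88 (y) x 130 mm (z), 0.4 to 0.8 kg. +x face: cork sole; -x face: round brass fitting (flush within 3 mm). Origin: centre of the end it stands on; z up along its length. Pushed near the top of the brass side it tips about its lower cork-side edge and falls by itself from about 28 degrees of lean
- lamp_base_middle (a point): the centre of the lamp base block, 65 mm along its z from the origin; axes as the lamp base
- mat: green rubber mat fixed to the table, 230 (its x) x 130 (its y) x 3 mm. Origin: centre of its underside; its x axis points from the table's near edge to the far edge, the way the block has to fall (the cork side looks that way within 0.25 rad)
- tin: open round aluminium tin with blue bands, loose, 0.5 kg: 129 mm across outside, inside 124 mm across, 22 mm high, floor 3 mm thick. Origin: centre of its underside; z up. Seven pucks fit in one layer only as one in the middle and six in a ring, 2.5 mm apart when the ring's centres lie 40.5 mm from the tin's centre
- clear_key (a joint): red key of the shop timer: 0 up, 0.006 m fully down, springs back, 4 N to push it right down
- preset_key (a joint): yellow (middle) key of the timer, as the red one
- start_key (a joint): green key of the timer, as the red one
- timer: grey shop timer fixed to the table, 88 (its x) x 140 (its y) x 24 mm, three round keys 26 mm across in a row and a display behind them. Origin: centre of its underside; x to its far edge, z up. Keys at x = -12 mm: red at y = +42, yellow 0, green -42 mm. A parts cabinet 150 mm tall (things on it to 175) stands close on its near side, a saw 120 mm tall on its far side
- clear_key_top (a point): centre of the top of the red key; moves with it
- preset_key_top (a point): centre of the top of the yellow key; moves with it
- start_key_top (a point): centre of the top of the green key; moves with it
- puck_1: finishing puck: black disc 38 mm across, 14 mm high (lowest 5 mm tapers to 30 mm; weighted, rights itself), with an upright orange grip post 12 mm across from its middle up to 48 mm; 0.12 kg. Origin: centre of underside; z up along the post. Stands somewhere on the table at the start, or is absent (4 to 6 of puck_1 to puck_6 are there).
- puck_2: finishing puck: black disc 38 mm across, 14 mm high (lowest 5 mm tapers to 30 mm; weighted, rights itself), with an upright orange grip post 12 mm across from its middle up to 48 mm; 0.12 kg. Origin: centre of underside; z up along the post. Stands somewhere on the table at the start, or is absent (4 to 6 of puck_1 to puck_6 are there).
- puck_3: finishing puck: black disc 38 mm across, 14 mm high (lowest 5 mm tapers to 30 mm; weighted, rights itself), with an upright orange grip post 12 mm across from its middle up to 48 mm; 0.12 kg. Origin: centre of underside; z up along the post. Stands somewhere on the table at the start, or is absent (4 to 6 of puck_1 to puck_6 are there).
- puck_4: finishing puck: black disc 38 mm across, 14 mm high (lowest 5 mm tapers to 30 mm; weighted, rights itself), with an upright orange grip post 12 mm across from its middle up to 48 mm; 0.12 kg. Origin: centre of underside; z up along the post. Stands somewhere on the table at the start, or is absent (4 to 6 of puck_1 to puck_6 are there).
- puck_5: finishing puck: black disc 38 mm across, 14 mm high (lowest 5 mm tapers to 30 mm; weighted, rights itself), with an upright orange grip post 12 mm across from its middle up to 48 mm; 0.12 kg. Origin: centre of underside; z up along the post. Stands somewhere on the table at the start, or is absent (4 to 6 of puck_1 to puck_6 are there).
- puck_6: finishing puck: black disc 38 mm across, 14 mm high (lowest 5 mm tapers to 30 mm; weighted, rights itself), with an upright orange grip post 12 mm across from its middle up to 48 mm; 0.12 kg. Origin: centre of underside; z up along the post. Stands somewhere on the table at the start, or is absent (4 to 6 of puck_1 to puck_6 are there).
- puck_7: finishing puck: black disc 38 mm across, 14 mm high (lowest 5 mm tapers to 30 mm; weighted, rights itself), with an upright orange grip post 12 mm across from its middle up to 48 mm; 0.12 kg. Origin: centre of underside; z up along the post. It already stands in the tin, by its wall, at the start.
- glue_bottle: upright wood-glue squeeze bottle, 62 x 41 mm body, 198 mm tall, by the wall behind the mat; a bystander, leave it standing where it is
- sanding_block: cork-and-wood sanding block, 64 x 112 x 27 mm; a bystander

How it is judged:
On the way, in this order (a step that is already met when the one before it is completed fails the run):
1. the lamp base lies at rest on its cork side on the mat (angle between lamp_base's own x axis and vertical above 2.97 rad and x of lamp_base_middle in the frame of mat between -0.085 and 0.085 m and y of lamp_base_middle in the frame of mat between -0.05 and 0.05 m and linear speed of lamp_base below 0.02 m/s), for 0.3 s.
2. the red key is pressed right down, alone (value of joint clear_key above 0.0042 m and value of joint each of preset_key, start_key below 0.002 m), for 0.05 s.
3. the yellow key is pressed right down, alone (value of joint preset_key above 0.0042 m and value of joint each of clear_key, start_key below 0.002 m), for 0.05 s.
4. the green key is pressed right down, alone (value of joint start_key above 0.0042 m and value of joint each of clear_key, preset_key below 0.002 m), for 0.05 s.
At the end, for the whole second after the job is handed in: Lamp base at rest on its cork side (within 10 degrees), its middle within 85 mm along and 50 mm across of the mat's centre; every puck present at rest in the tin, upright within 7 degrees, underside under 8 mm above the tin's underside; tin flat; keys released (all of step 1 and horizontal distance between each of puck_1, puck_2, puck_3, puck_4, puck_5, puck_6, puck_7 and tin below 0.047 m and z of each of puck_1, puck_2, puck_3, puck_4, puck_5, puck_6, puck_7 in the frame of tin below 0.008 m and angle between each of puck_1, puck_2, puck_3, puck_4, puck_5, puck_6, puck_7's own z axis and vertical below 0.12 rad and linear speed of each of puck_1, puck_2, puck_3, puck_4, puck_5, puck_6, puck_7 below 0.02 m/s and value of joint each of clear_key, preset_key, start_key below 0.002 m and angle between tin's own z axis and vertical below 0.1 rad); the robot touches nothing.
It fails at once if two timer keys are down at once (value of joint each of clear_key, preset_key above 0.003 m or value of joint each of preset_key, start_key above 0.003 m or value of joint each of clear_key, start_key above 0.003 m).
It fails at once if a bystander (glue bottle, sanding block) is shoved out of its place or knocked over (distance of any of glue_bottle, sanding_block from where it was at the start of the episode above 0.05 m or angle between glue_bottle's own z axis and vertical above 0.6 rad).
It fails at once if the lamp base falls off the table (height (world z) of lamp_base_middle below -0.05 m).
It fails at once if the tin is tipped up (angle between tin's own z axis and vertical above 0.35 rad).
Of puck_1, puck_2, puck_3, puck_4, puck_5, puck_6 only 4 to 6 are there at a start; the rules pass over those that are not, and their reading is None.
At some moment in a run one of puck_1, puck_2, puck_3, puck_4, puck_5, puck_6 may be knocked a few centimetres aside while the robot is not near it.
Once in a run the grip may slacken for a moment while it holds something.
It also fails if it takes over 208 s, if anything falls off the work surface, if the arm or the gripper's body presses on something with over 40 N, if the wrist force passes 120 N, or if a joint passes its speed limit or range.

## Working session

There is one attempt and no reset: what is moved stays moved. The work goes in short steps, Python scripts to look and compute and a tool call to move; the robot and the scene stay as the last step left them, time stands still between calls to the robot, and variables do not carry over. Pictures are saved under pics/ and viewed, at most 14 in all, crops included, and the job is handed in when it is done.

Besides the shell and the picture viewer there is one more tool, called by a JSON object that holds its "api" and its "payload", one argument or row to a line. jog_arm: Moves the arm, as the interface text tells. Its arguments: {"type":"object","properties":{"deltas":{"type":"array"},"grip":{"type":"number"},"squeeze":{"type":"number"}},"required":["deltas"]}

```bash
mkdir -p pics; ls; cat > h.py <<'E'
import numpy as np, cv2
from station import arm, grab_frame
from scipy.spatial.transform import Rotation as R
def grab(n,f):
    d=grab_frame(n); cv2.imwrite('pics/'+f+'.png',d['img'][:,:,::-1]); np.save('pics/'+f+'.npy',d,allow_pickle=True); return d
def load(f): return np.load('pics/'+f+'.npy',allow_pickle=True).item()
def rot(d):
    r=np.array(d['rotation'],float)
    return r if r.shape==(3,3) else R.from_euler('xyz',r).as_matrix()
def foc(d): return 200/np.tan(np.radians(d['vfov'])/2)
def ray(d,u,v,fish=False):
    x=np.array([u-d['cx'],v-d['cy']]); f=foc(d); r=np.hypot(*x)
    if fish:
        a=r/f; c=np.r_[x/max(r,1e-9)*np.sin(a),np.cos(a)]
    else: c=np.r_[x/f,1]
    c=rot(d)@c; return np.array(d['xyz']),c/np.linalg.norm(c)
def at(d,u,v,z,fish=False):
    o,c=ray(d,u,v,fish); return o+c*(z-o[2])/c[2]
def proj(d,p,fish=False):
    c=rot(d).T@(np.array(p)-d['xyz']); f=foc(d)
    if fish:
        r=np.hypot(c[0],c[1]); a=np.arctan2(r,c[2]); return d['cx']+f*a*c[0]/r,d['cy']+f*a*c[1]/r
    return d['cx']+f*c[0]/c[2],d['cy']+f*c[1]/c[2]
def tri(rs):
    A=0;b=0
    for o,c in rs:
        P=np.eye(3)-np.outer(c,c);A=A+P;b=b+P@o
    p=np.linalg.solve(A,b); return p,[np.linalg.norm((np.eye(3)-np.outer(c,c))@(p-o)) for o,c in rs]
E
python3 - <<'E'
from h import *
for n in ['scene','top','wrist']:
    d=grab(n,n+'0'); print(n,d['vfov'],d['cx'],d['cy'],d['xyz'],d['rotation'])
s=arm.get_state();print(s)
E
```

```text
pics
scene 47.591744929463246 321.1359370875917 199.95083626441348 [ 0.93038757 -0.43517493  1.11573766] [-2.63820435  0.00899124  0.76691308]
top 54.753231224095614 308.03656439438726 200.9609071123183 [ 0.39734763 -0.02580126  0.98428983] [-2.99877031e+00  2.35445179e-03 -1.56655139e+00]
wrist 65.70646984690485 317.7257921868022 197.23758668588295 [ 0.18766264 -0.65206596  0.38431447] [ 2.83827866e+00 -2.30137407e-04  1.96808746e+00]
{'t': 0.15, 'q': array([-8.84894166e-01,  3.59189600e-01,  1.12815543e-02, -2.28936705e-04,
       -1.22408667e+00, -2.88084675e-01]), 'qd': array([-0.0010403 , -0.00286083,  0.00290916,  0.00155738,  0.00330607,
        0.00084926]), 'joint_efforts': array([-2.29378878e-03, -5.83276463e+01,  2.93292099e+01,  7.00122178e+00,
        8.76232458e-03, -1.09360992e-04]), 'eef_pos': array([ 0.2613217 , -0.62197608,  0.22586905]), 'ee_rot': array([ 3.14038250e+00, -1.34132596e-04, -2.74385301e+00]), 'force': array([-0.47590319,  0.61141315,  0.37384691]), 'moment': array([-0.02822605,  0.01530891,  0.01152016]), 'gripper_force': 0.0, 'width': 0.08795116345739905}
```

View pics/top0.png

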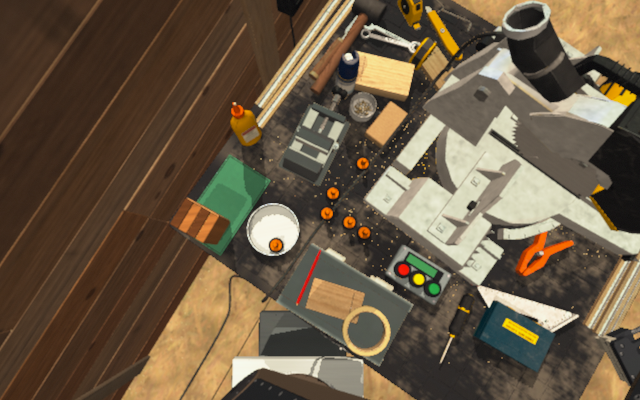

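View pics/scene0.png

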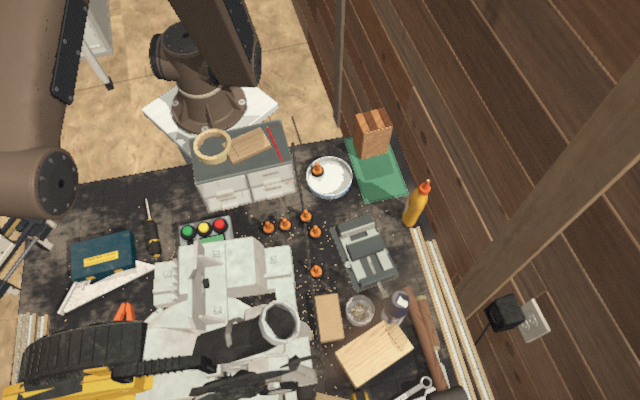

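Top view: the lamp base is at (200,222) on the mat (235,200), the glue bottle at (245,125), and the tin at (273,230) with its puck at (276,245). There are five loose pucks at (333,193), (327,213), (349,222), (364,232) and (363,163), and keys at (404,269), (419,279) and (434,288). The scene view shows the same five pucks, at (306,216), (285,225), (268,228), (315,231) and (316,271).

```bash
cat >> h.py <<'E'
def blobs(d,lo,hi,amin=15,amax=4000):
    hsv=cv2.cvtColor(d['img'],cv2.COLOR_RGB2HSV)
    m=cv2.inRange(hsv,lo,hi); n,l,s,c=cv2.connectedComponentsWithStats(m)
    return [(c[i],s[i]) for i in range(1,n) if amin<=s[i][4]<=amax]
E
python3 - <<'E'
from h import *
t=load('top0');s=load('scene0')
for n,d in(('top',t),('scene',s)):
    print(n)
    for c,st in blobs(d,(5,170,120),(15,255,255)): print('o',c.round(1),st, at(d,*c,0.045).round(3))
for col,lo,hi in(('red',(0,200,120),(4,255,255)),('yel',(22,180,150),(32,255,255)),('grn',(60,180,60),(85,255,255))):
    for n,d in(('top',t),('scene',s)):
        for c,st in blobs(d,lo,hi,30): print(col,n,c.round(1),st,at(d,*c,.03).round(3))
def enl(d,x0,y0,w,h,k): return cv2.resize(d['img'][y0:y0+h,x0:x0+w,::-1],None,fx=k,fy=k,interpolation=cv2.INTER_CUBIC)
cv2.imwrite('pics/c1.png',np.vstack([enl(t,160,90,200,75*2-20,4)[:,:800]]))
a=enl(t,160,145,160,120,5);cv2.imwrite('pics/c1.png',a)
a=enl(s,290,95,160,120,5);cv2.imwrite('pics/c2.png',a)
E
```

```text
top
o [237.1 111.1] [231 102  13  17 150] [0.762 0.158 0.045]
o [362.4 163. ] [357 158  12  11  99] [ 0.628 -0.158  0.045]
o [332.6 192.8] [327 187  12  12  99] [ 0.553 -0.083  0.045]
o [186.5 202. ] [183 199   8   6  29] [0.529 0.276 0.045]
o [195.1 221.7] [171 203  48  40 925] [0.48  0.252 0.045]
o [326.5 212.8] [321 207  12  12  96] [ 0.503 -0.068  0.045]
o [349.3 221.8] [344 216  12  12 100] [ 0.481 -0.124  0.045]
o [363.7 232. ] [358 227  12  11 103] [ 0.457 -0.158  0.045]
o [538.9 253.9] [516 232  58  44 970] [ 0.406 -0.579  0.045]
o [275.5 244.6] [270 239  12  12 100] [0.425 0.055 0.045]
scene
o [316.7 169.3] [312 164  10  10  67] [0.437 0.045 0.045]
o [424.1 188. ] [418 180  13  15 135] [0.692 0.204 0.045]
o [305.3 215.4] [300 210  11  12  78] [ 0.516 -0.08   0.045]
o [284.4 224.1] [280 219  11  11  79] [ 0.495 -0.136  0.045]
o [268.  226.9] [263 221  11  12  97] [ 0.47  -0.171  0.045]
o [314.9 231.1] [310 225  11  12  85] [ 0.567 -0.095  0.045]
o [315.8 270.5] [310 265  12  12 100] [ 0.643 -0.171  0.045]
o [126.  312.1] [116 303  19  18 160] [ 0.389 -0.558  0.045]
red top [307.9 277.7] [297 251  23  52 108] [ 0.346 -0.023  0.03 ]
red top [403.1 269.2] [398 264  11  11  99] [ 0.368 -0.255  0.03 ]
yel top [436.5  20.4] [429  11  17  19 107] [ 1.024 -0.364  0.03 ]
yel top [449.4  41.8] [441  31  17  22 148] [ 0.962 -0.396  0.03 ]
yel top [625.7  97.8] [613  90  23  16 198] [ 0.808 -0.845  0.03 ]
yel top [418.3 278.8] [413 274  11  11  99] [ 0.345 -0.291  0.03 ]
yel top [520.1 330.7] [502 318  37  26 355] [ 0.225 -0.529  0.03 ]
grn top [433.4 288.4] [429 284  10  10  87] [ 0.322 -0.327  0.03 ]
```

View pics/c1.png

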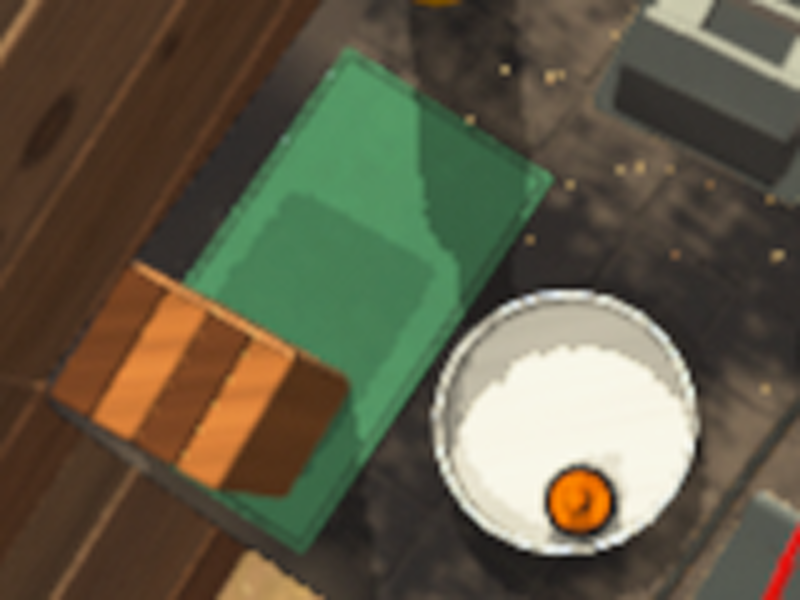

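View pics/c2.png

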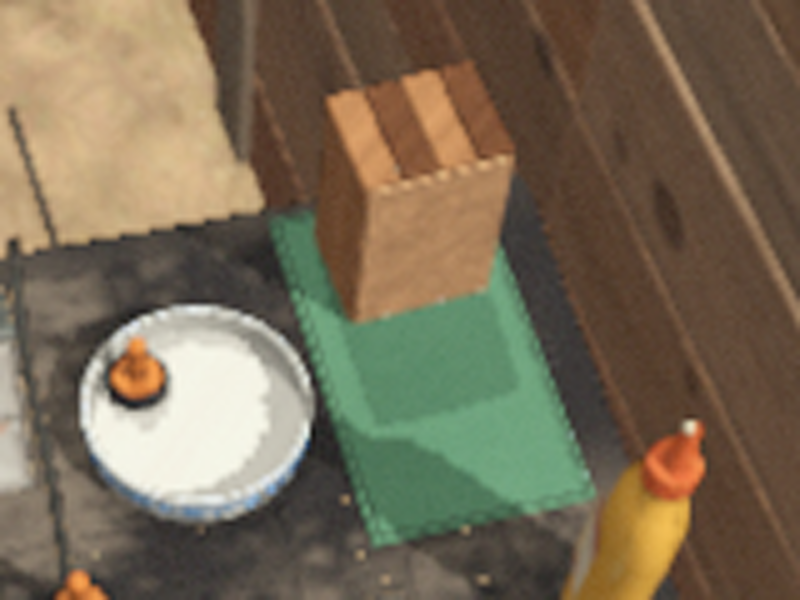

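Crops: the lamp's top-face corners are clear in both views, with the cork side facing along the mat. The tin stands close to the mat with its puck by the wall nearest the robot.

```bash
python3 - <<'E'
from h import *
t=load('top0');s=load('scene0')
T=lambda p:(160+p[0]/5-.4,145+p[1]/5-.4); S=lambda p:(290+p[0]/5-.4,95+p[1]/5-.4)
def two(n,a,b):
    p,r=tri([ray(t,*a),ray(s,*b)]);print(n,p.round(4),np.round(r,4));return p
P={'pA':((332.6,192.8),(314.9,231.1)),'pB':((326.5,212.8),(305.3,215.4)),'pC':((349.3,221.8),(284.4,224.1)),'pD':((363.7,232),(268,226.9)),'pE':((362.4,163),(315.8,270.5)),'p7':((275.5,244.6),(316.7,169.3))}
for k,(a,b) in P.items(): two(k,a,b)
for n,a,b in(('cork-y',(297,356),(372,192)),('cork+y',(135,263),(513,155)),('br+y',(52,398),(470,60)),('br-y',(217,488),(328,98)),('mat far-y',(553,180),(378,545)),('mat far+y',(350,50),(595,495))): two(n,T(a),S(b))
print('mat near-y',at(t,*T((303,552)),.003).round(4),at(s,*S((270,225)),.003).round(4))
# tin rim: fit ellipse to rim outer points of crop
c=[(565,290),(697,420),(565,554),(433,420)]
for p in c: print('tin',at(t,*T(p),.022).round(4))
for p in [(197,305),(315,405),(80,400)]: print('tinS',at(s,*S(p),.022).round(4))
for n,u in(('r',(403.1,269.2)),('y',(418.3,278.8)),('g',(433.4,288.4))): print(n,at(t,*u,.028).round(4))
hs=cv2.cvtColor(s['img'],cv2.COLOR_RGB2HSV)[215:240,180:232]
for n,lo,hi in(('r',(170,120,100),(180,255,255)),('r0',(0,150,100),(6,255,255)),('y',(20,150,120),(35,255,255)),('g',(45,120,50),(90,255,255))):
    m=cv2.inRange(hs,lo,hi);k,l,st,ce=cv2.connectedComponentsWithStats(m)
    for i in range(1,k):
        if st[i][4]>15: print(n,ce[i]+[180,215],st[i][4])
d=load('wrist0')
E
```

```text
pA [ 0.5573 -0.0856  0.0168] [0.0005 0.0005]
pB [ 0.506  -0.0701  0.0174] [0.0007 0.0007]
pC [ 0.4836 -0.1273  0.0167] [0.0007 0.0007]
pD [ 0.458  -0.1633  0.0167] [0.001 0.001]
pE [ 0.6356 -0.1626  0.0149] [0.0004 0.0004]
p7 [0.4258 0.0569 0.0193] [0.0007 0.0007]
cork-y [0.4871 0.1761 0.1301] [0.0018 0.0018]
cork+y [0.5275 0.2484 0.1315] [0.0001 0.0001]
br+y [0.4672 0.2828 0.1312] [0.0007 0.0007]
br-y [0.4279 0.2079 0.1315] [0.0008 0.0008]
mat far-y [ 0.5929  0.0766 -0.0015] [0.0011 0.0011]
mat far+y [0.6611 0.1839 0.0013] [0.0011 0.0011]
mat near-y [0.4001 0.1977 0.003 ] [0.4026 0.1959 0.003 ]
tin [0.5312 0.0662 0.022 ]
tin [ 0.4661 -0.0007  0.022 ]
tin [0.3997 0.0639 0.022 ]
tin [0.4655 0.1309 0.022 ]
tinS [0.4197 0.1136 0.022 ]
tinS [0.5152 0.1101 0.022 ]
tinS [0.4163 0.0205 0.022 ]
r [ 0.3677 -0.2555  0.028 ]
y [ 0.3449 -0.2917  0.028 ]
g [ 0.3222 -0.3274  0.028 ]
r0 [218.98901099 223.81318681] 91
y [202.83333333 229.16666667] 30
g [187.04597701 230.72413793] 87
```

```bash
cat >> h.py <<'E'
def delta(p,yaw=None,s=None):
    s=s or arm.get_state(); Rm=R.from_euler('xyz',s['ee_rot']).as_matrix()
    d=Rm.T@(np.array(p)-s['eef_pos'])/0.06
    y0=np.degrees(s['ee_rot'][2]); turn=0 if yaw is None else -((yaw-y0+180)%360-180)/5
    print('from',s['eef_pos'].round(4),'yaw %.1f'%y0,'->',np.round(p,4),'units',d.round(3),'turn %.2f'%turn)
E
python3 - <<'E'
from h import *
t=load('top0');s=load('scene0')
T=lambda p:(160+p[0]/5-.4,145+p[1]/5-.4); S=lambda p:(290+p[0]/5-.4,95+p[1]/5-.4)
a=at(t,*T((140,262)),0);b=at(t,*T((330,0)),0);print('wall',a,b, 'S', at(s,*S((540,200)),0),at(s,*S((640,440)),0))
n=np.array([.533,.846,0])
print('wall n-offset',n@a,n@b,'lamp ctr',n@[.477,.229,0],'post on wall plane:')
for u in((338,125),(338,60)):
    o,c=ray(s,*u); k=(n@a-n@o)/(n@c);print((o+k*c).round(3))
for u in((145,360),):
    o,c=ray(t,*u); k=(n@a-n@o)/(n@c);print((o+k*c).round(3))
delta((.27,-.62,.32)); delta((.385,.279,.25),-118.5)
for n_,a_,b_ in(('r',(403.1,269.2),(219,223.8)),('g',(433.4,288.4),(187.0,230.7))): print(n_,tri([ray(t,*a_),ray(s,*b_)]))
E
```

```text
wall [0.54799108 0.2879376  0.        ] [0.6878564  0.19466429 0.        ] S [0.50759126 0.32462219 0.        ] [0.65721422 0.23178376 0.        ]
wall n-offset 0.5356744518946555 0.531313451892008 lamp ctr 0.447975 post on wall plane:
[-0.011  0.64  -0.697]
[-0.042  0.66  -0.298]
[-0.03   0.652 -0.693]
from [ 0.2613 -0.622   0.2259] yaw -157.2 -> [ 0.27 -0.62  0.32] units [-0.146 -0.024 -1.569] turn 0.00
from [ 0.2613 -0.622   0.2259] yaw -157.2 -> [0.385 0.279 0.25 ] units [-7.717 13.046 -0.387] turn -7.74
r (array([ 0.36780561, -0.25277422,  0.0405106 ]), [np.float64(0.0004073077071444813), np.float64(0.0004073077071444106)])
g (array([ 0.32289717, -0.3236693 ,  0.04090788]), [np.float64(0.0004764959205307316), np.float64(0.00047649592053081657)])
```

{"api": "jog_arm", "payload": {
  "deltas": [
    [[-0.15, 0, -1.0, 0], [-0.15, 0, -1.6, 0], [-1.5, 1.1, -1.6, -1], [-2.5, 1.9, -1.6, -2], [-3.5, 2.8, -1.6, -3], [-4.67, 3.86, -1.6, -4], [-5.5, 5.0, -1.6, -5], [-6.2, 6.0, -1.6, -6]]
  ],
  "grip": 0
}}

```text
t: 1.15
eef_pos: [0.4243, -0.2761, 0.3224]
ee_rot: [3.141, 0.0, -2.217]
force: [2.0, -0.5, 0.3]
width: 0.0134
gripper_force: 0.0
```

```bash
python3 - <<'E'
from h import *
print(arm.get_state()['t']);delta((.50,0,.32),-118.5);delta((.385,.279,.30),-118.5)
E
```

```text
1.15
from [ 0.4243 -0.2761  0.3224] yaw -127.0 -> [0.5  0.   0.32] units [-4.433  1.765  0.04 ] turn -1.71
from [ 0.4243 -0.2761  0.3224] yaw -127.0 -> [0.385 0.279 0.3  ] units [-6.989  6.096  0.374] turn -1.71
```

{"api": "jog_arm", "payload": {
  "deltas": [
    [[0, 0, 0, 0], [0, 0, 0, 0], [0, 0, 0, 0]]
  ]
}}

```text
t: 1.52
eef_pos: [0.4236, -0.279, 0.3223]
ee_rot: [3.141, -0.0, -2.222]
force: [0.1, 0.6, 1.2]
width: 0.0006
gripper_force: 0.0
```

```bash
python3 - <<'E'
from h import *
delta((.50,0,.32),-118.5);delta((.385,.279,.30),-118.5)
E
```

```text
from [ 0.4236 -0.279   0.3223] yaw -127.3 -> [0.5  0.   0.32] units [-4.47   1.805  0.039] turn -1.76
from [ 0.4236 -0.279   0.3223] yaw -127.3 -> [0.385 0.279 0.3  ] units [-7.006  6.148  0.373] turn -1.76
```

{"api": "jog_arm", "payload": {
  "deltas": [
    [[-1, 0.4, 0, -0.5], [-2, 0.8, 0, -1], [-3, 1.2, 0, -1.76], [-4, 1.6, 0, -1.76], [-4.7, 2.4, 0, -1.76], [-5.3, 3.2, 0, -1.76], [-5.8, 4.0, 0, -1.76], [-6.3, 4.8, 0.1, -1.76]]
  ]
}}

```text
t: 2.52
eef_pos: [0.4232, 0.1981, 0.3168]
ee_rot: [-3.141, 0.001, -2.069]
force: [1.6, 0.4, 0.1]
width: 0.0003
gripper_force: 0.0
```

{"api": "jog_arm", "payload": {
  "deltas": [
    [[-0.7, 1.35, 0.2, 0], [-0.7, 1.35, 0.2, 0], [-0.7, 1.35, 0.2, 0], [-0.7, 1.35, 0.2, 0]]
  ]
}}

```text
t: 3.02
eef_pos: [0.3726, 0.2719, 0.3045]
ee_rot: [-3.141, -0.0, -2.068]
force: [0.6, 0.3, 0.4]
width: 0.0005
gripper_force: 0.0
```

```bash
python3 - <<'E'
from h import *
grab('wrist','w1')
delta((.385,.279,.25),-118.5);delta((.385,.279,.112),-118.5)
E
```

```text
from [0.3727 0.2718 0.3046] yaw -118.5 -> [0.385 0.279 0.25 ] units [-0.204 -0.122  0.909] turn -0.00
from [0.3727 0.2718 0.3046] yaw -118.5 -> [0.385 0.279 0.112] units [-0.204 -0.121  3.209] turn -0.00
```

View pics/w1.png

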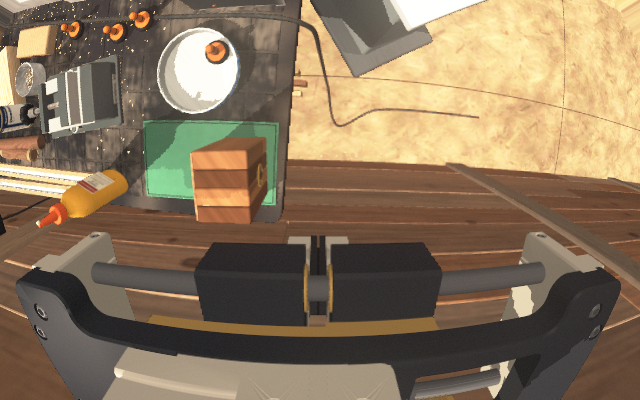

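The wrist view shows the lamp's brass side at (260,178), facing the gripper, with the space in front of it free.

{"api": "jog_arm", "payload": {
  "deltas": [
    [[-0.2, -0.1, 0.8, 0], [-0.2, -0.1, 1.6, 0], [-0.2, -0.1, 2.4, 0], [-0.2, -0.1, 3.2, 0], [-0.2, -0.1, 3.2, 0], [-0.2, -0.1, 3.2, 0]]
  ]
}}

```text
t: 3.82
eef_pos: [0.3842, 0.2807, 0.1142]
ee_rot: [-3.141, 0.001, -2.067]
force: [0.3, 0.1, 0.4]
width: 0.0004
gripper_force: 0.0
```

{"api": "jog_arm", "payload": {
  "deltas": [
    [[0, -0.2, 0, 0], [0, -0.4, 0, 0], [0, -0.55, 0, 0], [0, -0.7, 0, 0], [0, -0.85, 0, 0], [0, -1.0, 0, 0], [0, -1.0, 0, 0]]
  ]
}}

```text
t: 4.7
eef_pos: [0.436, 0.2516, 0.1124]
ee_rot: [3.141, -0.0, -2.067]
force: [-0.9, 1.2, 0.2]
width: 0.0003
gripper_force: 0.5
```

{"api": "jog_arm", "payload": {
  "deltas": [
    [[0, -0.12, 0, 0], [0, -0.25, 0, 0], [0, -0.38, 0, 0], [0, -0.5, 0, 0], [0, -0.62, 0, 0], [0, -0.74, 0, 0], [0, -0.86, 0, 0], [0, -0.86, 0, 0]]
  ]
}}

```text
t: 5.7
eef_pos: [0.4814, 0.2269, 0.1124]
ee_rot: [3.142, -0.0, -2.067]
force: [0.2, -0.2, 0.1]
width: 0.0008
gripper_force: 0.0
```

```bash
python3 - <<'E'
from h import *
grab('scene','s1')
cv2.imwrite('pics/s1c.png',cv2.resize(load('s1')['img'][60:260,230:450,::-1],None,fx=2,fy=2))
E
```

```text
(no output)
```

View pics/s1c.png

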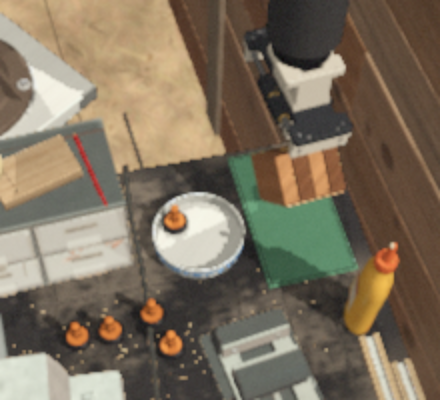

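The lamp looks as if it's mid-fall or leaning, with its far edge at (290..340,200) in the crop. I'll wait a moment and check again.

{"api": "jog_arm", "payload": {
  "deltas": [
    [[0, 0, 0, 0], [0, 0, 0, 0], [0, 0, 0, 0], [0, 0, 0, 0]]
  ]
}}

```text
t: 6.25
eef_pos: [0.481, 0.2273, 0.1126]
ee_rot: [-3.142, 0.0, -2.066]
force: [0.2, 0.8, -0.4]
width: 0.0003
gripper_force: 0.0
```

```bash
python3 - <<'E'
from h import *
a=grab('scene','s2');b=grab('top','t2')
cv2.imwrite('pics/s2c.png',np.hstack([cv2.resize(a['img'][80:230,290:440,::-1],None,fx=2.6,fy=2.6),cv2.resize(b['img'][130:280,160:310,::-1],None,fx=2.6,fy=2.6)]))
E
```

```text
(no output)
```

View pics/s2c.png

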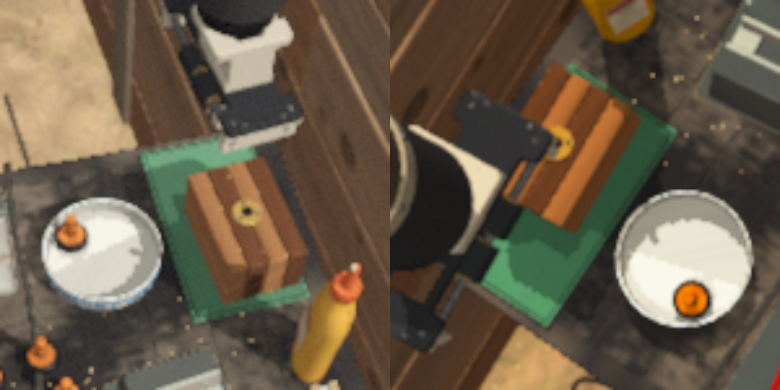

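The lamp base has fallen and lies with its brass side up on the mat; the fitting is at (248,210) in the left crop.

```bash
python3 - <<'E'
from h import *
t=load('top0');s=load('scene0');s2=load('s2');t2=load('t2')
ex=np.array([.846,-.533,0]);ey=np.array([.533,.846,0])
m=np.array([.531,.1905,0])
p,r=tri([ray(s2,290+248/2.6,80+210/2.6),ray(t2,160+(560-390)/2.6,130+145/2.6)]);print('brass',p,r,'mat',ex@(p-m),ey@(p-m))
y=(np.array([.3678,-.2528,0])+[.3229,-.3237,0])/2; y[2]=0
print('yellow',y)
print('green edge of cabinet top z=.15')
for u in((313,245),(411,308)): q=at(t,*u,.15);print(q.round(3),'xt',ex@(q-y),'yt',ey@(q-y))
cv2.imwrite('pics/tim.png',np.hstack([cv2.resize(t['img'][230:330,350:470,::-1],None,fx=3.3,fy=3.3,interpolation=2),cv2.resize(s['img'][170:270,160:280,::-1],None,fx=3.3,fy=3.3,interpolation=2)]))
delta((.44,.24,.25))
E
```

```text
brass [0.56641531 0.17816464 0.07434561] [np.float64(0.003725912051233385), np.float64(0.0037259120512334347)] mat 0.03653610221690343 0.008440648359828655
yellow [ 0.34535 -0.28825  0.     ]
green edge of cabinet top z=.15
[ 0.422 -0.034  0.15 ] xt -0.07060912864371648 yt 0.2555269841534187
[ 0.291 -0.24   0.15 ] xt -0.07127726273564904 yt 0.011823520508753507
from [0.481  0.2273 0.1126] yaw -118.4 -> [0.44 0.24 0.25] units [ 0.139  0.702 -2.291] turn 0.00
```

View pics/tim.png

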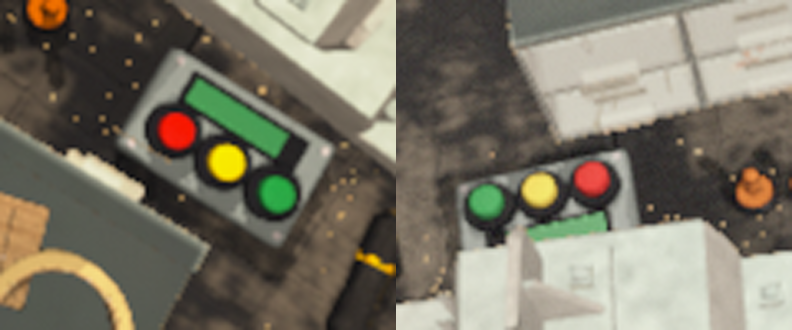

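Keys are clear in the crops. The cabinet edge is about 71 mm from the key row and the saw is on the far side, so the gripper's long axis goes along the key row.

{"api": "jog_arm", "payload": {
  "deltas": [
    [[0, 0, -1.0, 0], [0, 0, -2.0, 0], [0, 0, -3.0, 0], [0.9, -0.6, -3.1, -1.5], [1.8, -1.2, -3.1, -3], [2.7, -1.8, -3.1, -4.5], [3.6, -2.2, -3.1, -6], [4.5, -2.4, -3.1, -7.5]]
  ]
}}

```text
t: 7.35
eef_pos: [0.479, -0.0808, 0.2984]
ee_rot: [3.141, -0.0, -1.408]
force: [0.2, 0.2, -0.3]
width: 0.0005
gripper_force: 0.0
```

{"api": "jog_arm", "payload": {
  "deltas": [
    [[0, 0, 0, 0], [0, 0, 0, 0]]
  ]
}}

```text
t: 7.6
eef_pos: [0.4792, -0.0789, 0.2986]
ee_rot: [-3.141, 0.0, -1.414]
force: [-0.1, 0.6, 0.4]
width: 0.0002
gripper_force: 0.0
```

```bash
python3 - <<'E'
from h import *
print(arm.get_state()['q']);delta((.43,-.2,.3),-32.2);delta((.3678,-.2528,.28),-32.2)
E
```

```text
[ 2.42587865e-01 -1.16571243e-03 -2.71230903e-01 -1.36598943e-04
 -1.30036602e+00 -8.60270649e-02]
from [ 0.4792 -0.0789  0.2986] yaw -81.0 -> [ 0.43 -0.2   0.3 ] units [ 1.865  1.125 -0.023] turn -9.77
from [ 0.4792 -0.0789  0.2986] yaw -81.0 -> [ 0.3678 -0.2528  0.28  ] units [2.573 2.286 0.31 ] turn -9.77
```

{"api": "jog_arm", "payload": {
  "deltas": [
    [[0.9, 0.6, 0, -2], [1.86, 1.1, 0, -4], [2.2, 1.7, 0, -6], [2.57, 2.29, 0, -8], [2.57, 2.29, 0.3, -9.77], [2.57, 2.29, 0.3, -9.77], [2.57, 2.29, 0.3, -9.77], [2.57, 2.29, 0.3, -9.77]]
  ]
}}

```text
t: 8.6
eef_pos: [0.3688, -0.2523, 0.2811]
ee_rot: [-3.142, -0.001, -0.56]
force: [0.4, 0.4, 0.1]
width: 0.0003
gripper_force: 0.0
```

```bash
python3 - <<'E'
from h import *
d=grab('wrist','w2');t=load('top0')
for n,lo,hi in(('r',(0,180,100),(5,255,255)),('y',(22,150,120),(34,255,255)),('g',(50,120,50),(85,255,255))):
    for c,st in blobs(d,lo,hi,60): print(n,c.round(1),st[4],at(d,*c,.03,True).round(4))
delta((.3678,-.2528,.06),-32.2)
E
```

```text
r [319.7 166.3] 288 [ 0.366  -0.2518  0.03  ]
r [171.4 305. ] 88 [0.2987 0.1026 0.03  ]
y [519.  155.3] 485 [ 0.2218 -0.5279  0.03  ]
y [351.5 166.5] 256 [ 0.3431 -0.2882  0.03  ]
g [382.8 166.9] 273 [ 0.3199 -0.3248  0.03  ]
from [ 0.3687 -0.2523  0.281 ] yaw -32.1 -> [ 0.3678 -0.2528  0.06  ] units [-0.01   0.015  3.683] turn 0.02
```

View pics/w2.png

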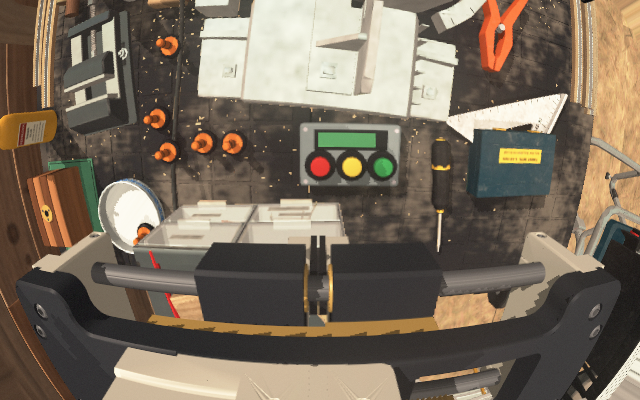

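The wrist view shows the keys at (320,166), (352,166) and (383,167), which agrees with the other views to 2 mm. The gripper is between the cabinet and the saw, so I'll go down.

{"api": "jog_arm", "payload": {
  "deltas": [
    [[0, 0, 1, 0], [0, 0, 2, 0], [0, 0, 2.8, 0], [0, 0, 3.4, 0], [0, 0, 3.75, 0], [0, 0, 3.75, 0], [0, 0, 3.75, 0]]
  ]
}}

```text
t: 9.52
eef_pos: [0.3689, -0.2528, 0.0565]
ee_rot: [-3.141, -0.001, -0.559]
force: [0.1, 0.7, -0.3]
width: 0.0005
gripper_force: 0.0
```

{"api": "jog_arm", "payload": {
  "deltas": [
    [[0, 0, 0.06, 0], [0, 0, 0.12, 0], [0, 0, 0.18, 0], [0, 0, 0.24, 0], [0, 0, 0.24, 0], [0, 0, 0.24, 0]]
  ]
}}

```text
t: 10.28
eef_pos: [0.3682, -0.2528, 0.0413]
ee_rot: [-3.142, -0.0, -0.559]
force: [0.6, 0.4, 3.5]
width: 0.0002
gripper_force: 1.7
```

{"api": "jog_arm", "payload": {
  "deltas": [
    [[0, 0, 0.05, 0], [0, 0, 0.1, 0], [0, 0, 0.1, 0], [0, 0, 0.1, 0]]
  ]
}}

```text
t: 10.78
eef_pos: [0.3685, -0.253, 0.039]
ee_rot: [3.141, -0.002, -0.558]
force: [-14.8, 15.0, 63.1]
width: 0.0001
gripper_force: 31.5
```

{"api": "jog_arm", "payload": {
  "deltas": [
    [[0, 0, -0.3, 0], [0, 0, -0.5, 0], [0, 0, -0.5, 0], [0, 0, -0.5, 0]]
  ]
}}

```text
t: 11.28
eef_pos: [0.3674, -0.2526, 0.0645]
ee_rot: [3.141, 0.001, -0.56]
force: [-0.1, 0.3, 0.2]
width: 0.0007
gripper_force: 0.0
```

```bash
python3 - <<'E'
from h import *
s=arm.get_state();print(s['force'],s['gripper_force']);delta((.3450,-.2882,.0665),-32.2);delta((.3450,-.2882,.0425),-32.2)
E
```

```text
[-0.07359347  0.25656713  0.23533615] 0.0
from [ 0.3674 -0.2526  0.0645] yaw -32.1 -> [ 0.345  -0.2882  0.0665] units [-0.001  0.701 -0.034] turn 0.02
from [ 0.3674 -0.2526  0.0645] yaw -32.1 -> [ 0.345  -0.2882  0.0425] units [-0.001  0.701  0.366] turn 0.02
```

{"api": "jog_arm", "payload": {
  "deltas": [
    [[0, 0.35, 0, 0], [0, 0.7, 0, 0], [0, 0.7, 0, 0], [0, 0.7, 0.2, 0], [0, 0.7, 0.3, 0], [0, 0.7, 0.37, 0], [0, 0.7, 0.37, 0], [0, 0.7, 0.37, 0]]
  ]
}}

```text
t: 12.28
eef_pos: [0.3456, -0.2882, 0.043]
ee_rot: [3.141, 0.0, -0.559]
force: [-1.7, 0.8, 2.6]
width: 0.0004
gripper_force: 1.3
```

{"api": "jog_arm", "payload": {
  "deltas": [
    [[0, 0, 0.03, 0], [0, 0, 0.03, 0], [0, 0, 0.03, 0]]
  ]
}}

```text
t: 12.65
eef_pos: [0.3457, -0.2883, 0.0412]
ee_rot: [-3.141, -0.0, -0.56]
force: [-1.5, 2.3, 3.1]
width: 0.0006
gripper_force: 1.7
```

{"api": "jog_arm", "payload": {
  "deltas": [
    [[0, 0, 0.02, 0], [0, 0, 0.02, 0], [0, 0, 0.02, 0]]
  ]
}}

```text
t: 13.02
eef_pos: [0.3458, -0.2884, 0.0402]
ee_rot: [-3.142, -0.0, -0.559]
force: [-2.9, 3.3, 8.3]
width: 0.0004
gripper_force: 3.8
```

{"api": "jog_arm", "payload": {
  "deltas": [
    [[0, 0, -0.2, 0], [0, 0, -0.45, 0], [0, 0, -0.45, 0], [0, 0.35, -0.45, 0], [0, 0.7, -0.45, 0], [0, 0.7, -0.45, 0], [0, 0.7, -0.3, 0], [0, 0.7, -0.3, 0]]
  ]
}}

```text
t: 14.02
eef_pos: [0.323, -0.3233, 0.057]
ee_rot: [3.141, 0.002, -0.559]
force: [0.1, 0.5, 0.5]
width: 0.0003
gripper_force: 0.0
```

{"api": "jog_arm", "payload": {
  "deltas": [
    [[0, 0, 0.1, 0], [0, 0, 0.2, 0], [0, 0, 0.27, 0], [0, 0, 0.3, 0], [0, 0, 0.3, 0], [0, 0, 0.3, 0]]
  ]
}}

```text
t: 14.78
eef_pos: [0.3236, -0.3238, 0.0403]
ee_rot: [-3.141, -0.0, -0.559]
force: [-0.9, 4.8, 5.9]
width: 0.0004
gripper_force: 3.0
```

Green bottomed too. Now I'll rise to z≈.29 and move towards the pucks.

{"api": "jog_arm", "payload": {
  "deltas": [
    [[0, 0, -1, 0], [0, 0, -2, 0], [0, 0, -3, 0], [0, 0, -4, 0], [0, -0.8, -4.2, 0], [0, -1.6, -4.2, 0], [0, -2.4, -4.2, 0], [0, -3.2, -4.2, 0]]
  ],
  "grip": 28,
  "squeeze": 25
}}

```text
t: 15.78
eef_pos: [0.4256, -0.1599, 0.292]
ee_rot: [-3.141, -0.0, -0.56]
force: [0.9, -0.3, 0.0]
width: 0.028
gripper_force: 0.0
```

{"api": "jog_arm", "payload": {
  "deltas": [
    [[0, 0, 0, 0], [0, 0, 0, 0], [0, 0, 0, 0]]
  ]
}}

```text
t: 16.15
eef_pos: [0.4247, -0.1619, 0.2919]
ee_rot: [3.141, 0.0, -0.561]
force: [-0.0, -0.0, -0.4]
width: 0.0278
gripper_force: 0.0
```

```bash
cat >> h.py <<'E'
EX=np.array([.846,-.533,0]);EY=np.array([.533,.846,0]);YK=np.array([.34535,-.28825,0])
def pucks(tag,cams=('wrist','top','scene'),z=.017):
    for n in cams:
        d=grab(n,tag+n)
        print(n,[tuple(at(d,*c,z,n=='wrist')[:2].round(4)) for c,st in blobs(d,(5,170,110),(15,255,255),30,900) if abs(at(d,*c,z,n=='wrist')[0]-.53)<.16 and abs(at(d,*c,z,n=='wrist')[1]+.04)<.18])
E
python3 - <<'E'
from h import *
pucks('a')
d=load('w2');t=load('top0')
for u in((198,95),(245,100),(455,120),(205,10)):
    q=at(d,*u,.10,True);print('saw w',q.round(3),EX@(q-YK),EY@(q-YK))
for u in((368,195),(425,120),(385,187)):
    q=at(t,*u,.10);print('saw t',q.round(3),EX@(q-YK),EY@(q-YK))
E
```

```text
wrist [(np.float64(0.6735), np.float64(-0.1832)), (np.float64(0.5581), np.float64(-0.0866)), (np.float64(0.4844), np.float64(-0.1274)), (np.float64(0.4587), np.float64(-0.164)), (np.float64(0.507), np.float64(-0.0711)), (np.float64(0.4267), np.float64(0.0578))]
top [(np.float64(0.6726), np.float64(-0.1814))]
scene [(np.float64(0.4242), np.float64(0.0584)), (np.float64(0.5061), np.float64(-0.0705)), (np.float64(0.4829), np.float64(-0.1279)), (np.float64(0.4565), np.float64(-0.1648)), (np.float64(0.5567), np.float64(-0.0863)), (np.float64(0.673), np.float64(-0.1836))]
saw w [ 0.524 -0.188  0.1  ] 0.09712694634048784 0.18023136192230488
saw w [ 0.486 -0.23   0.1  ] 0.08789389216229904 0.12462867536043438
saw w [ 0.344 -0.423  0.1  ] 0.07030638156283579 -0.11458418342285227
saw w [ 0.604 -0.248  0.1  ] 0.19756072674719594 0.172310858963658
saw t [ 0.539 -0.162  0.1  ] 0.09657828119327935 0.2099547396932514
saw t [ 0.721 -0.301  0.1  ] 0.32424728212700216 0.18909225435199561
saw t [ 0.558 -0.202  0.1  ] 0.1338654412247686 0.1863741259860892
```

View pics/awrist.png

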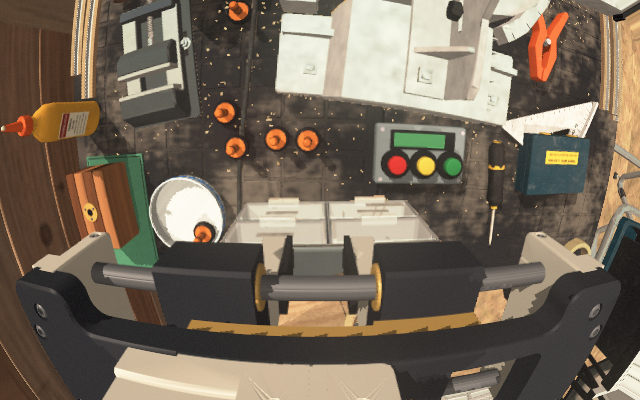

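Wrist view: puck E has been knocked to about (.673,-.183) (pixel 238,12), and the others haven't moved. The vise corner near puck A is at (197,117).

```bash
python3 - <<'E'
from h import *
w2=load('w2');w=load('awrist');t=load('top0');s=load('scene0');aw=w
for n,a,b in(('corner',(136,121),(197,117)),('nearleft',(72,132),(130,124))):
    p,r=tri([ray(w2,*a,True),ray(aw,*b,True)]);print('vise',n,p.round(3),np.round(r,4),EX@(p-YK),EY@(p-YK))
for u in((322,185),(350,125)):
    q=at(t,*u,.06);print('vise top',q.round(3),EX@(q-YK),EY@(q-YK))
# tin rim by rectification onto z=.022
x0,y0,k=.37,-.04,2000
g=np.stack(np.meshgrid(np.arange(400),np.arange(400),indexing='ij'),-1)
for n,d,fi in(('top',t,0),('scene',s,0),('wrist',aw,1)):
    P=np.dstack([x0+g[...,0]/k,y0+g[...,1]/k,np.full(g.shape[:2],.022)])-d['xyz']
    c=P@rot(d);f=foc(d)
    if fi:
        r=np.hypot(c[...,0],c[...,1]);sc=f*np.arctan2(r,c[...,2])/r;u=d['cx']+sc*c[...,0];v=d['cy']+sc*c[...,1]
    else: u=d['cx']+f*c[...,0]/c[...,2];v=d['cy']+f*c[...,1]/c[...,2]
    im=cv2.remap(cv2.cvtColor(d['img'],cv2.COLOR_RGB2GRAY),u.astype('f4'),v.astype('f4'),1)
    h=cv2.HoughCircles(cv2.GaussianBlur(im,(7,7),0),cv2.HOUGH_GRADIENT_ALT,1.5,20,param1=100,param2=.5,minRadius=115,maxRadius=135)
    if h is not None:
        for q in h[0][:3]: print(n,'tin',x0+q[1]/k,y0+q[0]/k,q[2]/k)
E
```

```text
vise corner [ 0.582 -0.042 -0.003] [0.0018 0.0018] 0.06931242174898489 0.33446977462281086
vise nearleft [0.619 0.016 0.081] [0.0003 0.0003] 0.06919723187043163 0.4030724983255971
vise top [ 0.57  -0.057  0.06 ] 0.06638144570672413 0.31528698403772976
vise top [ 0.722 -0.127  0.06 ] 0.23212498881158553 0.33724376678044227
top tin 0.46525002 0.068 0.062412776
scene tin 0.4645 0.06425 0.06391165
wrist tin 0.4645 0.0635 0.06430145
```

```bash
cat >> h.py <<'E'
TIN=np.array([.4648,.0648,0])
def slot(a,r=.0415): return TIN+r*np.array([np.cos(np.radians(a)),np.sin(np.radians(a)),0])
SL={'1':slot(126.5),'2':slot(62.5),'3':slot(-1.5),'4':slot(-65.5),'c':slot(244,.0015)}
E
python3 - <<'E'
from h import *
for z in(.1,.022): delta((.5065,-.0707,z),-32.2)
E
```

```text
from [ 0.4249 -0.1619  0.292 ] yaw -32.1 -> [ 0.5065 -0.0707  0.1   ] units [ 0.343 -2.011  3.2  ] turn 0.01
from [ 0.4249 -0.1619  0.292 ] yaw -32.1 -> [ 0.5065 -0.0707  0.022 ] units [ 0.343 -2.011  4.5  ] turn 0.01
```

{"api": "jog_arm", "payload": {
  "deltas": [
    [[0.17, -1, 0, 0], [0.34, -2.01, 0.5, 0], [0.34, -2.01, 1.4, 0], [0.34, -2.01, 2.3, 0], [0.34, -2.01, 3.1, 0], [0.34, -2.01, 3.1, 0], [0.34, -2.01, 3.1, 0]]
  ]
}}

```text
t: 17.18
eef_pos: [0.5078, -0.0701, 0.1077]
ee_rot: [-3.141, -0.002, -0.559]
force: [0.6, -0.3, 0.3]
width: 0.0282
gripper_force: 0.0
```

```bash
python3 - <<'E'
from h import *
delta((.5065,-.0707,.022),-32.2)
d=load('awrist')
pucks('b',('wrist',))
pucks('b',('wrist',),.03)
E
```

```text
from [ 0.5078 -0.0701  0.1077] yaw -32.1 -> [ 0.5065 -0.0707  0.022 ] units [-0.016  0.021  1.428] turn 0.03
wrist [(np.float64(0.4843), np.float64(-0.1271)), (np.float64(0.4574), np.float64(-0.1643)), (np.float64(0.5073), np.float64(-0.0705))]
wrist [(np.float64(0.4892), np.float64(-0.1261)), (np.float64(0.4636), np.float64(-0.1616)), (np.float64(0.5109), np.float64(-0.0725))]
```

{"api": "jog_arm", "payload": {
  "deltas": [
    [[-0.01, 0.01, 0.6, 0], [-0.01, 0.01, 1.1, 0], [-0.01, 0.01, 1.41, 0], [-0.01, 0.01, 1.41, 0], [-0.01, 0.01, 1.41, 0]]
  ]
}}

```text
t: 17.9
eef_pos: [0.5071, -0.0698, 0.023]
ee_rot: [-3.14, -0.002, -0.559]
force: [0.4, 0.3, 0.1]
width: 0.0278
gripper_force: 0.0
```

{"api": "jog_arm", "payload": {
  "deltas": [
    [[0, 0, 0, 0], [0, 0, 0, 0], [0, 0, 0, 0], [0, 0, 0, 0]]
  ],
  "grip": 5,
  "squeeze": 25
}}

```text
t: 18.4
eef_pos: [0.5061, -0.07, 0.0219]
ee_rot: [-3.141, -0.001, -0.559]
force: [-1.2, -0.7, 5.5]
width: 0.0107
gripper_force: 25.0
```

{"api": "jog_arm", "payload": {
  "deltas": [
    [[0, 0, -0.5, 0], [0, 0, -1.2, 0], [0, 0, -1.9, 0], [0, 0, -1.9, 0], [0, 0, -1.9, 0]]
  ]
}}

```text
t: 19.02
eef_pos: [0.5052, -0.0699, 0.1348]
ee_rot: [-3.142, 0.001, -0.56]
force: [0.3, 0.5, -1.2]
width: 0.011
gripper_force: 25.0
```

```bash
python3 - <<'E'
from h import *
delta((*SL['1'][:2],.13),63);delta((*SL['1'][:2],.05),63)
pucks('c',('top','scene'))
E
```

```text
from [ 0.5052 -0.0699  0.1348] yaw -32.1 -> [0.4401 0.0982 0.13  ] units [-2.406 -1.798  0.082] turn -19.02
from [ 0.5052 -0.0699  0.1348] yaw -32.1 -> [0.4401 0.0982 0.05  ] units [-2.405 -1.798  1.416] turn -19.02
top [(np.float64(0.4887), np.float64(-0.1291)), (np.float64(0.4261), np.float64(0.0577))]
scene [(np.float64(0.4609), np.float64(-0.0294)), (np.float64(0.4842), np.float64(-0.1271)), (np.float64(0.4573), np.float64(-0.1642)), (np.float64(0.5574), np.float64(-0.0862)), (np.float64(0.673), np.float64(-0.1836))]
```

{"api": "jog_arm", "payload": {
  "deltas": [
    [[-0.3, -0.2, -0.5, -2], [-0.6, -0.5, -0.5, -4], [-0.9, -0.7, -0.5, -6], [-1.2, -0.9, -0.5, -8], [-1.5, -1.1, -0.5, -10], [-1.8, -1.3, -0.5, -12], [-2.1, -1.6, -0.5, -14], [-2.4, -1.8, -0.5, -16]]
  ]
}}

```text
t: 20.12
eef_pos: [0.4403, 0.0985, 0.1642]
ee_rot: [-3.141, 0.002, 0.843]
force: [0.7, 0.4, -0.8]
width: 0.0115
gripper_force: 25.0
```

{"api": "jog_arm", "payload": {
  "deltas": [
    [[0, 0, 0, -1.5], [0, 0, 0, -3.0], [0, 0, 0, -3.0], [0, 0, 0, -3.0]]
  ]
}}

```text
t: 20.62
eef_pos: [0.4408, 0.0978, 0.1648]
ee_rot: [-3.141, 0.001, 1.096]
force: [0.6, -0.0, -1.0]
width: 0.0113
gripper_force: 25.0
```

```bash
python3 - <<'E'
from h import *
print(arm.get_state()['q'].round(2),arm.get_state()['width'])
delta((*SL['1'][:2],.06),63)
delta((*SL['1'][:2],.0255),63)
E
```

```text
[ 0.66  0.04 -0.55 -0.   -0.98  2.01] 0.011263345366372999
from [0.4408 0.0978 0.1648] yaw 62.8 -> [0.4401 0.0982 0.06  ] units [ 0.003 -0.012  1.746] turn -0.05
from [0.4408 0.0978 0.1648] yaw 62.8 -> [0.4401 0.0982 0.0255] units [ 0.004 -0.012  2.321] turn -0.05
```

{"api": "jog_arm", "payload": {
  "deltas": [
    [[0, -0.01, 0.8, 0], [0, -0.01, 1.6, 0], [0, -0.01, 1.95, 0], [0, -0.01, 2.1, 0], [0, -0.01, 2.2, 0], [0, -0.01, 2.27, 0], [0, -0.01, 2.3, 0], [0, -0.01, 2.3, 0]]
  ]
}}

```text
t: 21.62
eef_pos: [0.4407, 0.0984, 0.0277]
ee_rot: [3.141, -0.001, 1.098]
force: [-0.0, 0.2, -1.6]
width: 0.0111
gripper_force: 25.0
```

{"api": "jog_arm", "payload": {
  "deltas": [
    [[0, 0, 0.02, 0], [0, 0, 0.04, 0], [0, 0, 0.04, 0]]
  ]
}}

```text
t: 22.0
eef_pos: [0.4406, 0.0983, 0.0251]
ee_rot: [3.141, -0.0, 1.099]
force: [-0.1, 0.1, 0.9]
width: 0.0114
gripper_force: 25.0
```

{"api": "jog_arm", "payload": {
  "deltas": [
    [[0, 0, 0, 0], [0, 0, 0, 0], [0, 0, 0, 0]]
  ],
  "grip": 24
}}

```text
t: 22.38
eef_pos: [0.4405, 0.0982, 0.025]
ee_rot: [-3.142, -0.0, 1.098]
force: [0.2, -0.3, 0.0]
width: 0.024
gripper_force: 0.0
```

{"api": "jog_arm", "payload": {
  "deltas": [
    [[0, 0, -0.3, 0], [0, 0, -0.8, 0], [0, 0, -1.5, 0], [0, 0, -2.4, 0], [0, 0, -3.2, 0], [0, 0, -3.5, 0], [0, 0, -3.5, 0]]
  ]
}}

```text
t: 23.25
eef_pos: [0.4411, 0.0987, 0.2363]
ee_rot: [3.14, -0.003, 1.099]
force: [-0.2, 0.2, 0.1]
width: 0.0242
gripper_force: 0.0
```

```bash
python3 - <<'E'
from h import *
pucks('d',('wrist','top','scene'),.02)
print([p.round(4) for p in SL.values()])
delta((.4840,-.1273,.24),-32.2)
E
```

```text
wrist [(np.float64(0.434), np.float64(0.0988)), (np.float64(0.417), np.float64(0.0557)), (np.float64(0.5617), np.float64(-0.0725)), (np.float64(0.666), np.float64(-0.1726))]
top [(np.float64(0.6714), np.float64(-0.1815)), (np.float64(0.5571), np.float64(-0.0846)), (np.float64(0.4839), np.float64(-0.1258)), (np.float64(0.4582), np.float64(-0.1622)), (np.float64(0.4407), np.float64(0.0993)), (np.float64(0.4256), np.float64(0.057))]
scene [(np.float64(0.4407), np.float64(0.0999)), (np.float64(0.4256), np.float64(0.0563)), (np.float64(0.4849), np.float64(-0.1281)), (np.float64(0.4585), np.float64(-0.1649)), (np.float64(0.5584), np.float64(-0.0871)), (np.float64(0.6735), np.float64(-0.1843))]
[array([0.4401, 0.0982, 0.    ]), array([0.484 , 0.1016, 0.    ]), array([0.5063, 0.0637, 0.    ]), array([0.482, 0.027, 0.   ]), array([0.4641, 0.0635, 0.    ])]
from [0.4398 0.0979 0.2338] yaw 62.9 -> [ 0.484  -0.1273  0.24  ] units [-3.008  2.363 -0.101] turn 19.03
```

{"api": "jog_arm", "payload": {
  "deltas": [
    [[-0.4, 0.3, 0, 2], [-0.8, 0.6, 0, 4], [-1.2, 0.9, 0, 6], [-1.6, 1.2, 0, 8], [-2.0, 1.5, 0, 10], [-2.4, 1.8, 0, 12], [-2.7, 2.1, 0, 14], [-3.0, 2.36, 0, 16]]
  ]
}}

```text
t: 24.4
eef_pos: [0.4843, -0.1274, 0.2334]
ee_rot: [3.141, 0.002, -0.304]
force: [0.8, 0.6, -0.2]
width: 0.0243
gripper_force: 0.0
```

{"api": "jog_arm", "payload": {
  "deltas": [
    [[0, 0, 0.3, 1.5], [0, 0, 0.8, 3.0], [0, 0, 1.5, 3.0], [0, 0, 2.0, 3.0], [0, 0, 2.0, 3.0], [0, 0, 2.0, 3.0]]
  ]
}}

```text
t: 25.15
eef_pos: [0.4851, -0.1265, 0.1154]
ee_rot: [3.141, -0.0, -0.559]
force: [0.4, -0.5, 0.4]
width: 0.0244
gripper_force: 0.0
```

```bash
python3 - <<'E'
from h import *
pucks('e',('wrist','scene'),.017)
delta((.4840,-.1272,.022),-32.2)
E
```

```text
wrist [(np.float64(0.5584), np.float64(-0.0863)), (np.float64(0.4848), np.float64(-0.1271)), (np.float64(0.4583), np.float64(-0.1637)), (np.float64(0.4507), np.float64(0.1052))]
scene [(np.float64(0.44), np.float64(0.1012)), (np.float64(0.4837), np.float64(-0.1271)), (np.float64(0.4572), np.float64(-0.164)), (np.float64(0.5575), np.float64(-0.0863)), (np.float64(0.6729), np.float64(-0.1837))]
from [ 0.4856 -0.1264  0.1161] yaw -32.0 -> [ 0.484  -0.1272  0.022 ] units [-0.018  0.027  1.569] turn 0.03
```

{"api": "jog_arm", "payload": {
  "deltas": [
    [[-0.02, 0.02, 0.7, 0], [-0.02, 0.02, 1.25, 0], [-0.02, 0.02, 1.55, 0], [-0.02, 0.02, 1.55, 0], [-0.02, 0.02, 1.55, 0]]
  ]
}}

```text
t: 25.88
eef_pos: [0.4841, -0.1268, 0.0233]
ee_rot: [-3.14, -0.002, -0.559]
force: [0.4, -0.3, -0.9]
width: 0.0242
gripper_force: 0.0
```

{"api": "jog_arm", "payload": {
  "deltas": [
    [[0, 0, 0, 0], [0, 0, 0, 0], [0, 0, 0, 0], [0, 0, 0, 0]]
  ],
  "grip": 5
}}

```text
t: 26.38
eef_pos: [0.4835, -0.1269, 0.0226]
ee_rot: [-3.141, -0.001, -0.559]
force: [-0.9, -0.7, 6.3]
width: 0.0112
gripper_force: 25.0
```

{"api": "jog_arm", "payload": {
  "deltas": [
    [[0, 0, -0.5, 0], [0, 0, -1.2, 0], [0, 0, -2.0, 0], [0, 0, -2.4, 0], [0, 0, -2.4, 0], [0, 0, -2.4, 0]]
  ]
}}

```text
t: 27.12
eef_pos: [0.4823, -0.1267, 0.1651]
ee_rot: [3.141, 0.001, -0.56]
force: [0.3, 0.1, -1.5]
width: 0.0111
gripper_force: 25.0
```

```bash
python3 - <<'E'
from h import *
delta((*SL['2'][:2],.165),63)
E
```

```text
from [ 0.4823 -0.1267  0.1651] yaw -32.1 -> [0.484  0.1016 0.165 ] units [-1.997e+00 -3.239e+00  2.000e-03] turn -19.02
```

{"api": "jog_arm", "payload": {
  "deltas": [
    [[-0.2, -0.4, 0, -2], [-0.5, -0.8, 0, -4], [-0.7, -1.2, 0, -6], [-1.0, -1.6, 0, -8], [-1.3, -2.0, 0, -10], [-1.5, -2.4, 0, -12], [-1.8, -2.8, 0, -14], [-2.0, -3.24, 0, -16]]
  ]
}}

```text
t: 28.12
eef_pos: [0.4834, 0.1021, 0.1644]
ee_rot: [-3.141, 0.003, 0.842]
force: [0.7, 0.3, -1.1]
width: 0.0113
gripper_force: 25.0
```

{"api": "jog_arm", "payload": {
  "deltas": [
    [[0, 0, 0, -1.5], [0, 0, 0, -3.0], [0, 0, 0, -3.0], [0, 0, 0, -3.0]]
  ]
}}

```text
t: 28.62
eef_pos: [0.4842, 0.1013, 0.1652]
ee_rot: [-3.141, 0.001, 1.096]
force: [-0.8, 0.3, -1.4]
width: 0.011
gripper_force: 25.0
```

```bash
python3 - <<'E'
from h import *
print(arm.get_state()['width'])
delta((*SL['2'][:2],.0265),63)
E
```

```text
0.011022570788817727
from [0.4842 0.1013 0.1652] yaw 62.8 -> [0.484  0.1016 0.0265] units [ 0.006 -0.003  2.311] turn -0.05
```

{"api": "jog_arm", "payload": {
  "deltas": [
    [[0, 0, 0.8, 0], [0, 0, 1.6, 0], [0, 0, 1.95, 0], [0, 0, 2.1, 0], [0, 0, 2.2, 0], [0, 0, 2.28, 0], [0, 0, 2.33, 0], [0, 0, 2.33, 0]]
  ]
}}

```text
t: 29.62
eef_pos: [0.4845, 0.1014, 0.0263]
ee_rot: [3.142, -0.0, 1.098]
force: [-0.8, -4.1, -1.9]
width: 0.011
gripper_force: 25.0
```

{"api": "jog_arm", "payload": {
  "deltas": [
    [[0, 0, 0.01, 0], [0, 0, 0.01, 0]]
  ]
}}

```text
t: 29.88
eef_pos: [0.4845, 0.1014, 0.0258]
ee_rot: [3.142, 0.0, 1.099]
force: [-1.4, -5.8, 1.7]
width: 0.0113
gripper_force: 25.0
```

{"api": "jog_arm", "payload": {
  "deltas": [
    [[0, 0, 0, 0], [0, 0, 0, 0], [0, 0, 0, 0]]
  ],
  "grip": 24
}}

```text
t: 30.25
eef_pos: [0.4851, 0.1022, 0.0258]
ee_rot: [3.141, -0.001, 1.099]
force: [0.6, 0.3, 0.7]
width: 0.0235
gripper_force: 0.0
```

{"api": "jog_arm", "payload": {
  "deltas": [
    [[0, 0, -0.3, 0], [0, 0, -0.8, 0], [0, 0, -1.5, 0], [0, 0, -2.4, 0], [0, 0, -3.2, 0], [0, 0, -3.5, 0], [0, 0, -3.5, 0]]
  ]
}}

```text
t: 31.12
eef_pos: [0.4853, 0.1022, 0.2372]
ee_rot: [3.14, -0.003, 1.099]
force: [-0.7, 0.7, -1.2]
width: 0.0242
gripper_force: 0.0
```

```bash
cat >> h.py <<'E'
def tin(d,fi=0):
    x0,y0,k=.37,-.04,2000
    g=np.stack(np.meshgrid(np.arange(400),np.arange(400),indexing='ij'),-1)
    c=(np.dstack([x0+g[...,0]/k,y0+g[...,1]/k,np.full(g.shape[:2],.022)])-d['xyz'])@rot(d);f=foc(d)
    if fi:
        r=np.hypot(c[...,0],c[...,1]);sc=f*np.arctan2(r,c[...,2])/r
    else: sc=f/c[...,2]
    im=cv2.remap(cv2.cvtColor(d['img'],cv2.COLOR_RGB2GRAY),(d['cx']+sc*c[...,0]).astype('f4'),(d['cy']+sc*c[...,1]).astype('f4'),1)
    h=cv2.HoughCircles(cv2.GaussianBlur(im,(7,7),0),cv2.HOUGH_GRADIENT_ALT,1.5,20,param1=100,param2=.4,minRadius=115,maxRadius=135)
    print('tin',[] if h is None else [(round(x0+q[1]/k,4),round(y0+q[0]/k,4),round(q[2]/k,4)) for q in h[0][:3]])
E
python3 - <<'E'
from h import *
pucks('f',('top','scene'),.02)
tin(load('ftop'));tin(load('fscene'))
d=load('fscene');t=load('ftop');a=cv2.resize(d['img'][130:230,270:370,::-1],None,fx=4,fy=4,interpolation=2);b=cv2.resize(t['img'][180:280,230:330,::-1],None,fx=4,fy=4,interpolation=2)
cv2.imwrite('pics/fc.png',np.hstack([a,b]))
delta((.4578,-.1640,.24),-32.2)
E
```

```text
top [(np.float64(0.6713), np.float64(-0.1814)), (np.float64(0.6103), np.float64(0.1353)), (np.float64(0.5574), np.float64(-0.0847)), (np.float64(0.4853), np.float64(0.1024)), (np.float64(0.4582), np.float64(-0.1622)), (np.float64(0.4408), np.float64(0.0999)), (np.float64(0.4256), np.float64(0.057))]
scene [(np.float64(0.442), np.float64(0.0999)), (np.float64(0.4257), np.float64(0.056)), (np.float64(0.4858), np.float64(0.1025)), (np.float64(0.4587), np.float64(-0.1646)), (np.float64(0.5582), np.float64(-0.0869)), (np.float64(0.6735), np.float64(-0.1842))]
tin [(np.float32(0.4652), np.float32(0.0672), np.float32(0.0626))]
tin [(np.float32(0.4615), np.float32(0.0672), np.float32(0.0631))]
from [0.4841 0.1016 0.2349] yaw 62.9 -> [ 0.4578 -0.164   0.24  ] units [-4.142  1.623 -0.086] turn 19.03
```

View pics/fc.png

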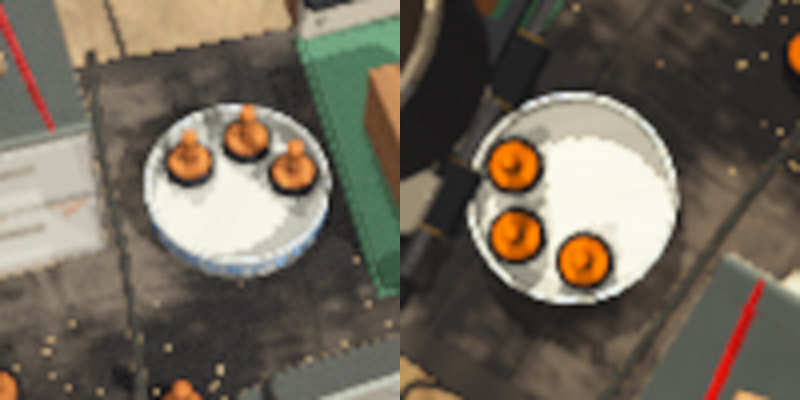

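The crops show three pucks upright in the tin, about where I planned. Next is puck D.

{"api": "jog_arm", "payload": {
  "deltas": [
    [[-0.5, 0.2, 0, 2], [-1.0, 0.4, 0, 4], [-1.5, 0.6, 0, 6], [-2.0, 0.8, 0, 8], [-2.6, 1.0, 0, 10], [-3.1, 1.2, 0, 12], [-3.6, 1.4, 0, 14], [-4.14, 1.62, 0, 16]]
  ]
}}

```text
t: 32.22
eef_pos: [0.4573, -0.1648, 0.2341]
ee_rot: [3.141, 0.002, -0.303]
force: [0.0, -0.3, -1.3]
width: 0.0239
gripper_force: 0.0
```

{"api": "jog_arm", "payload": {
  "deltas": [
    [[0, 0, 0.3, 1.5], [0, 0, 0.8, 3.0], [0, 0, 1.5, 3.0], [0, 0, 2.0, 3.0], [0, 0, 2.0, 3.0], [0, 0, 2.0, 3.0]]
  ]
}}

```text
t: 32.98
eef_pos: [0.4585, -0.1639, 0.116]
ee_rot: [3.141, -0.0, -0.559]
force: [0.6, -0.4, -0.4]
width: 0.0235
gripper_force: 0.0
```

```bash
python3 - <<'E'
from h import *
pucks('g',('wrist','scene'),.017)
delta((.4577,-.1641,.022),-32.2)
E
```

```text
wrist [(np.float64(0.5586), np.float64(-0.0853)), (np.float64(0.4588), np.float64(-0.164)), (np.float64(0.4302), np.float64(0.0653)), (np.float64(0.4449), np.float64(0.097))]
scene [(np.float64(0.4401), np.float64(0.1014)), (np.float64(0.4243), np.float64(0.0577)), (np.float64(0.484), np.float64(0.1036)), (np.float64(0.457), np.float64(-0.1638)), (np.float64(0.5568), np.float64(-0.0859)), (np.float64(0.6729), np.float64(-0.1837))]
from [ 0.459  -0.1638  0.1167] yaw -32.0 -> [ 0.4577 -0.1641  0.022 ] units [-0.018  0.016  1.578] turn 0.03
```

{"api": "jog_arm", "payload": {
  "deltas": [
    [[-0.015, 0.01, 0.7, 0], [-0.015, 0.01, 1.25, 0], [-0.015, 0.01, 1.56, 0], [-0.015, 0.01, 1.56, 0], [-0.015, 0.01, 1.56, 0]]
  ]
}}

```text
t: 33.7
eef_pos: [0.4581, -0.1639, 0.0232]
ee_rot: [-3.141, -0.002, -0.559]
force: [0.0, -0.6, 1.1]
width: 0.0239
gripper_force: 0.0
```

{"api": "jog_arm", "payload": {
  "deltas": [
    [[0, 0, 0, 0], [0, 0, 0, 0], [0, 0, 0, 0], [0, 0, 0, 0]]
  ],
  "grip": 5
}}

```text
t: 34.2
eef_pos: [0.4576, -0.164, 0.0226]
ee_rot: [-3.141, -0.001, -0.559]
force: [-1.3, -0.1, 6.5]
width: 0.0113
gripper_force: 25.0
```

{"api": "jog_arm", "payload": {
  "deltas": [
    [[0, 0, -0.5, 0], [0, 0, -1.2, 0], [0, 0, -2.0, 0], [0, 0, -2.4, 0], [0, 0, -2.4, 0], [0, 0, -2.4, 0]]
  ]
}}

```text
t: 34.95
eef_pos: [0.4562, -0.1637, 0.165]
ee_rot: [3.141, 0.001, -0.56]
force: [0.2, 0.1, -1.1]
width: 0.0111
gripper_force: 25.0
```

```bash
python3 - <<'E'
from h import *
delta((.5056,.0642,.165),63)
E
```

```text
from [ 0.4562 -0.1637  0.165 ] yaw -32.1 -> [0.5056 0.0642 0.165 ] units [-1.320e+00 -3.655e+00  1.000e-03] turn -19.02
```

{"api": "jog_arm", "payload": {
  "deltas": [
    [[-0.15, -0.45, 0, -2], [-0.3, -0.9, 0, -4], [-0.5, -1.4, 0, -6], [-0.65, -1.8, 0, -8], [-0.8, -2.3, 0, -10], [-1.0, -2.7, 0, -12], [-1.15, -3.2, 0, -14], [-1.32, -3.65, 0, -16]]
  ]
}}

```text
t: 35.95
eef_pos: [0.5055, 0.0645, 0.1643]
ee_rot: [-3.14, 0.003, 0.842]
force: [0.4, -0.3, -1.4]
width: 0.0111
gripper_force: 25.0
```

{"api": "jog_arm", "payload": {
  "deltas": [
    [[0, 0, 0, -1.5], [0, 0, 0, -3.0], [0, 0, 0, -3.0], [0, 0, 0, -3.0]]
  ]
}}

```text
t: 36.45
eef_pos: [0.5057, 0.0636, 0.1651]
ee_rot: [-3.141, 0.001, 1.096]
force: [0.7, 0.4, -1.6]
width: 0.0114
gripper_force: 25.0
```

```bash
python3 - <<'E'
from h import *
print(arm.get_state()['width'])
delta((.5056,.0642,.0255),63)
E
```

```text
0.011374380699567272
from [0.5057 0.0636 0.1651] yaw 62.8 -> [0.5056 0.0642 0.0255] units [ 0.011 -0.005  2.327] turn -0.05
```

{"api": "jog_arm", "payload": {
  "deltas": [
    [[0, 0, 0.8, 0], [0, 0, 1.6, 0], [0, 0, 1.95, 0], [0, 0, 2.1, 0], [0, 0, 2.2, 0], [0, 0, 2.28, 0], [0, 0, 2.34, 0], [0, 0, 2.34, 0]]
  ]
}}

```text
t: 37.45
eef_pos: [0.5064, 0.0639, 0.0259]
ee_rot: [3.141, -0.001, 1.099]
force: [-0.2, 0.3, -1.3]
width: 0.011
gripper_force: 25.0
```

{"api": "jog_arm", "payload": {
  "deltas": [
    [[0, 0, 0, 0], [0, 0, 0, 0], [0, 0, 0, 0]]
  ],
  "grip": 24
}}

```text
t: 37.83
eef_pos: [0.5062, 0.0638, 0.0257]
ee_rot: [3.141, -0.0, 1.099]
force: [0.6, 0.4, 0.0]
width: 0.024
gripper_force: 0.0
```

{"api": "jog_arm", "payload": {
  "deltas": [
    [[0, 0, -0.3, 0], [0, 0, -0.8, 0], [0, 0, -1.5, 0], [0, 0, -2.4, 0], [0, 0, -3.2, 0], [0, 0, -3.2, 0], [0, 0, -3.2, 0]]
  ]
}}

```text
t: 38.7
eef_pos: [0.5057, 0.0637, 0.2172]
ee_rot: [-3.141, -0.0, 1.098]
force: [-0.0, -0.8, -0.1]
width: 0.024
gripper_force: 0.0
```

```bash
python3 - <<'E'
from h import *
pucks('i',('top','scene'),.02)
tin(load('itop'));tin(load('iscene'))
delta((.5573,-.086,.12),57.8)
E
```

```text
top [(np.float64(0.6712), np.float64(-0.1808)), (np.float64(0.5573), np.float64(-0.0848)), (np.float64(0.5077), np.float64(0.0606)), (np.float64(0.4403), np.float64(0.0962)), (np.float64(0.4258), np.float64(0.0573))]
scene [(np.float64(0.4415), np.float64(0.0996)), (np.float64(0.4254), np.float64(0.0562)), (np.float64(0.4853), np.float64(0.1024)), (np.float64(0.5076), np.float64(0.0648)), (np.float64(0.5583), np.float64(-0.0867)), (np.float64(0.6735), np.float64(-0.1843))]
tin [(np.float32(0.4585), np.float32(0.062), np.float32(0.0619))]
tin []
from [0.5054 0.0635 0.2163] yaw 62.9 -> [ 0.5573 -0.086   0.12  ] units [-1.822  1.907  1.605] turn 1.03
```

{"api": "jog_arm", "payload": {
  "deltas": [
    [[-0.6, 0.6, 0, 0.5], [-1.2, 1.2, 0, 1.03], [-1.82, 1.91, 0.3, 1.03], [-1.82, 1.91, 1.0, 1.03], [-1.82, 1.91, 1.7, 1.03], [-1.82, 1.91, 1.7, 1.03], [-1.82, 1.91, 1.7, 1.03]]
  ]
}}

```text
t: 39.67
eef_pos: [0.5591, -0.0856, 0.1163]
ee_rot: [3.141, 0.0, 1.009]
force: [-0.7, -0.3, 0.9]
width: 0.0236
gripper_force: 0.0
```

```bash
python3 - <<'E'
from h import *
pucks('j',('wrist','scene'),.017)
delta((.5573,-.086,.022),57.8)
E
```

```text
wrist [(np.float64(0.4833), np.float64(0.1054)), (np.float64(0.5072), np.float64(0.0679)), (np.float64(0.438), np.float64(0.1028)), (np.float64(0.422), np.float64(0.0587)), (np.float64(0.5585), np.float64(-0.0857)), (np.float64(0.6744), np.float64(-0.185))]
scene [(np.float64(0.4958), np.float64(0.0839)), (np.float64(0.673), np.float64(-0.1836))]
from [ 0.5597 -0.0853  0.1173] yaw 57.8 -> [ 0.5573 -0.086   0.022 ] units [-0.034 -0.031  1.588] turn 0.01
```

{"api": "jog_arm", "payload": {
  "deltas": [
    [[-0.015, -0.02, 0.7, 0], [-0.015, -0.02, 1.25, 0], [-0.015, -0.02, 1.57, 0], [-0.015, -0.02, 1.57, 0], [-0.015, -0.02, 1.57, 0]]
  ]
}}

```text
t: 40.4
eef_pos: [0.5583, -0.0854, 0.023]
ee_rot: [3.14, -0.002, 1.009]
force: [0.8, -0.3, 1.6]
width: 0.0241
gripper_force: 0.0
```

{"api": "jog_arm", "payload": {
  "deltas": [
    [[0, 0, 0, 0], [0, 0, 0, 0], [0, 0, 0, 0], [0, 0, 0, 0]]
  ],
  "grip": 5
}}

```text
t: 40.9
eef_pos: [0.5578, -0.0856, 0.0223]
ee_rot: [3.14, -0.001, 1.009]
force: [-1.7, 0.9, 6.5]
width: 0.0112
gripper_force: 25.0
```

{"api": "jog_arm", "payload": {
  "deltas": [
    [[0, 0, -0.5, 0], [0, 0, -1.2, 0], [0, 0, -2.0, 0], [0, 0, -2.0, 0], [0, 0, -2.0, 0]]
  ]
}}

```text
t: 41.52
eef_pos: [0.5565, -0.0856, 0.141]
ee_rot: [-3.141, -0.0, 1.008]
force: [-0.2, -0.2, -2.6]
width: 0.011
gripper_force: 25.0
```

```bash
python3 - <<'E'
from h import *
delta((.4818,.0282,.14),63)
E
```

```text
from [ 0.5565 -0.0856  0.141 ] yaw 57.8 -> [0.4818 0.0282 0.14  ] units [ 0.941 -2.064  0.018] turn -1.05
```

{"api": "jog_arm", "payload": {
  "deltas": [
    [[0.3, -0.7, 0, -0.5], [0.6, -1.4, 0, -1], [0.94, -2.06, 0, -1.05], [0.94, -2.06, 0, -1.05], [0.94, -2.06, 0, -1.05], [0.94, -2.06, 0, -1.05]]
  ]
}}

```text
t: 42.28
eef_pos: [0.4826, 0.0272, 0.1407]
ee_rot: [-3.141, 0.001, 1.099]
force: [-0.4, 0.0, -1.4]
width: 0.0112
gripper_force: 25.0
```

```bash
python3 - <<'E'
from h import *
print(arm.get_state()['width'])
delta((.4818,.0282,.0255),63)
E
```

```text
0.011190011736172172
from [0.4826 0.0272 0.1407] yaw 63.0 -> [0.4818 0.0282 0.0255] units [ 0.011 -0.017  1.92 ] turn -0.00
```

{"api": "jog_arm", "payload": {
  "deltas": [
    [[0.01, -0.015, 0.8, 0], [0.01, -0.015, 1.3, 0], [0.01, -0.015, 1.55, 0], [0.01, -0.015, 1.7, 0], [0.01, -0.015, 1.8, 0], [0.01, -0.015, 1.88, 0], [0.01, -0.015, 1.93, 0], [0.01, -0.015, 1.93, 0]]
  ]
}}

```text
t: 43.28
eef_pos: [0.4821, 0.0289, 0.0257]
ee_rot: [3.141, -0.0, 1.1]
force: [-0.1, -0.1, -1.2]
width: 0.0114
gripper_force: 25.0
```

{"api": "jog_arm", "payload": {
  "deltas": [
    [[0, 0, 0, 0], [0, 0, 0, 0], [0, 0, 0, 0]]
  ],
  "grip": 24
}}

```text
t: 43.65
eef_pos: [0.4821, 0.0289, 0.0258]
ee_rot: [3.141, -0.0, 1.1]
force: [-0.6, -0.8, -0.3]
width: 0.0239
gripper_force: 0.0
```

{"api": "jog_arm", "payload": {
  "deltas": [
    [[0, 0, -0.3, 0], [0, 0, -0.8, 0], [0, 0, -1.5, 0], [0, 0, -2.4, 0], [0, 0, -3.2, 0], [0, 0, -3.2, 0], [0, 0, -3.2, 0]]
  ]
}}

```text
t: 44.52
eef_pos: [0.4816, 0.0288, 0.2173]
ee_rot: [-3.141, -0.0, 1.1]
force: [-0.1, -0.2, -0.8]
width: 0.0236
gripper_force: 0.0
```

```bash
python3 - <<'E'
from h import *
pucks('k',('top','scene'),.02)
delta((.6728,-.1832,.19),57.8)
E
```

```text
top [(np.float64(0.6713), np.float64(-0.181))]
scene [(np.float64(0.4447), np.float64(0.0971)), (np.float64(0.4256), np.float64(0.0562)), (np.float64(0.4856), np.float64(0.1021)), (np.float64(0.5072), np.float64(0.0653)), (np.float64(0.482), np.float64(0.0274)), (np.float64(0.6735), np.float64(-0.1843))]
from [0.4812 0.0286 0.2163] yaw 63.0 -> [ 0.6728 -0.1832  0.19  ] units [-1.697  4.447  0.435] turn 1.05
```

{"api": "jog_arm", "payload": {
  "deltas": [
    [[-0.4, 1.0, 0, 0.5], [-0.8, 2.0, 0, 1.05], [-1.2, 3.0, 0, 1.05], [-1.7, 4.0, 0, 1.05], [-1.7, 4.45, 0.4, 1.05], [-1.7, 4.45, 1.0, 1.05], [-1.7, 4.45, 1.6, 1.05], [-1.7, 4.45, 1.6, 1.05]]
  ]
}}

```text
t: 45.62
eef_pos: [0.6708, -0.1831, 0.1165]
ee_rot: [-3.134, 0.004, 1.008]
force: [-0.0, -0.8, 1.0]
width: 0.0241
gripper_force: 0.0
```

{"api": "jog_arm", "payload": {
  "deltas": [
    [[0, 0, 0, 0], [0, 0, 0, 0]]
  ]
}}

```text
t: 45.88
eef_pos: [0.6748, -0.1831, 0.1235]
ee_rot: [3.139, -0.001, 1.009]
force: [0.2, 0.3, -0.0]
width: 0.0241
gripper_force: 0.0
```

```bash
python3 - <<'E'
from h import *
pucks('l',('wrist','scene'),.017)
delta((.6728,-.1832,.022),57.8)
E
```

```text
wrist [(np.float64(0.4917), np.float64(0.0876)), (np.float64(0.4333), np.float64(0.1067)), (np.float64(0.475), np.float64(0.0327)), (np.float64(0.4176), np.float64(0.0625)), (np.float64(0.6735), np.float64(-0.1827))]
scene []
from [ 0.6745 -0.1831  0.1232] yaw 57.8 -> [ 0.6728 -0.1832  0.022 ] units [-0.019 -0.026  1.687] turn 0.00
```

View pics/lwrist.png

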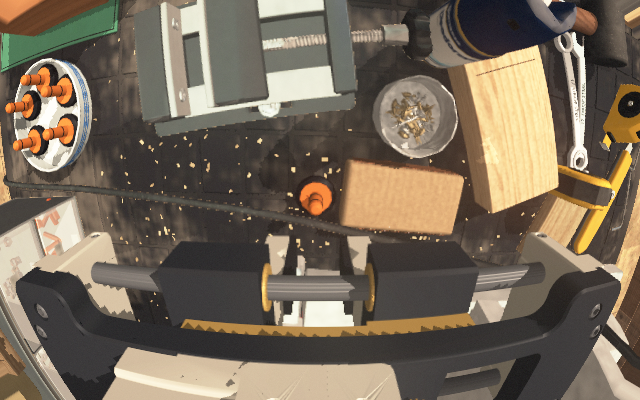

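The puck (316,197) stands right beside the sanding block (340–465, 160–235). I'll grip it higher, with the tips above the 27 mm block, and open the fingers less.

{"api": "jog_arm", "payload": {
  "deltas": [
    [[-0.01, -0.02, 0.6, 0], [-0.01, -0.02, 1.1, 0], [-0.01, -0.02, 1.35, 0], [-0.01, -0.02, 1.45, 0], [-0.01, -0.02, 1.52, 0], [-0.01, -0.02, 1.52, 0]]
  ],
  "grip": 20,
  "squeeze": 35
}}

```text
t: 46.72
eef_pos: [0.6728, -0.183, 0.031]
ee_rot: [3.141, -0.0, 1.009]
force: [-0.6, -0.1, -0.5]
width: 0.0202
gripper_force: 0.0
```

{"api": "jog_arm", "payload": {
  "deltas": [
    [[0, 0, 0, 0], [0, 0, 0, 0], [0, 0, 0, 0], [0, 0, 0, 0]]
  ],
  "grip": 5
}}

```text
t: 47.22
eef_pos: [0.6728, -0.183, 0.0311]
ee_rot: [3.141, -0.0, 1.009]
force: [-1.2, 0.8, 4.8]
width: 0.0105
gripper_force: 35.0
```

{"api": "jog_arm", "payload": {
  "deltas": [
    [[0, 0, -0.2, 0], [0, 0, -0.7, 0], [0, 0, -1.4, 0], [0, 0, -2.0, 0], [0, 0, -2.0, 0], [0, 0, -2.0, 0]]
  ]
}}

```text
t: 47.98
eef_pos: [0.6719, -0.1829, 0.1501]
ee_rot: [-3.141, -0.0, 1.008]
force: [-0.6, 1.3, -1.9]
width: 0.0105
gripper_force: 35.0
```

```bash
python3 - <<'E'
from h import *
delta((.4652,.0643,.155),63)
E
```

```text
from [ 0.6719 -0.1829  0.1501] yaw 57.8 -> [0.4652 0.0643 0.155 ] units [ 1.648 -5.111 -0.078] turn -1.05
```

{"api": "jog_arm", "payload": {
  "deltas": [
    [[0.3, -0.8, -0.2, 0], [0.6, -1.6, -0.2, -0.5], [0.9, -2.5, -0.2, -1], [1.2, -3.4, -0.2, -1.05], [1.5, -4.3, -0.2, -1.05], [1.65, -5.11, -0.2, -1.05], [1.65, -5.11, -0.1, -1.05], [1.65, -5.11, -0.1, -1.05]]
  ]
}}

```text
t: 48.98
eef_pos: [0.4653, 0.064, 0.1556]
ee_rot: [-3.141, 0.001, 1.101]
force: [-0.4, -0.3, -1.3]
width: 0.0108
gripper_force: 35.0
```

{"api": "jog_arm", "payload": {
  "deltas": [
    [[0, 0, 0, 0], [0, 0, 0, 0]]
  ]
}}

```text
t: 49.22
eef_pos: [0.4662, 0.0635, 0.156]
ee_rot: [-3.141, 0.001, 1.099]
force: [0.6, -0.7, -0.8]
width: 0.0105
gripper_force: 35.0
```

```bash
python3 - <<'E'
from h import *
print(arm.get_state()['width'])
delta((.4652,.0643,.035),63)
pucks('m',('wrist','scene'),.02)
d=load('mwrist');cv2.imwrite('pics/mc.png',d['img'][:,:,::-1])
E
```

```text
0.010502372124140145
from [0.4662 0.0635 0.156 ] yaw 63.0 -> [0.4652 0.0643 0.035 ] units [ 0.006 -0.02   2.017] turn -0.01
wrist [(np.float64(0.485), np.float64(0.0998)), (np.float64(0.4429), np.float64(0.0977)), (np.float64(0.5074), np.float64(0.0617)), (np.float64(0.4851), np.float64(0.0274)), (np.float64(0.4258), np.float64(0.0542)), (np.float64(0.4453), np.float64(0.0215)), (np.float64(0.4287), np.float64(-0.0105))]
scene [(np.float64(0.4254), np.float64(0.056)), (np.float64(0.4855), np.float64(0.1019)), (np.float64(0.5076), np.float64(0.0648)), (np.float64(0.4822), np.float64(0.0282))]
```

View pics/mc.png

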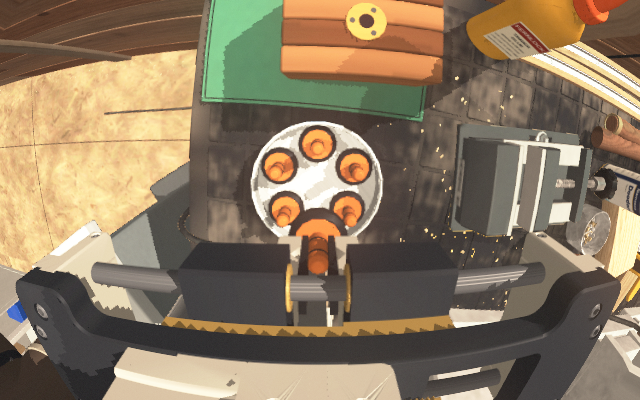

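The wrist view shows five pucks standing upright in the tin, with the middle free under the held puck. I'll lower it in stages.

{"api": "jog_arm", "payload": {
  "deltas": [
    [[0.005, -0.02, 0.7, 0], [0.005, -0.02, 1.3, 0], [0.005, -0.02, 1.6, 0], [0.005, -0.02, 1.7, 0], [0.005, -0.02, 1.8, 0], [0.005, -0.02, 1.8, 0]]
  ]
}}

```text
t: 50.08
eef_pos: [0.465, 0.065, 0.0486]
ee_rot: [3.141, -0.0, 1.1]
force: [0.3, -0.6, -0.1]
width: 0.0102
gripper_force: 35.0
```

{"api": "jog_arm", "payload": {
  "deltas": [
    [[0, 0, 0.05, 0], [0, 0, 0.1, 0], [0, 0, 0.15, 0], [0, 0, 0.18, 0], [0, 0, 0.21, 0], [0, 0, 0.21, 0]]
  ]
}}

```text
t: 50.82
eef_pos: [0.4647, 0.0649, 0.0356]
ee_rot: [-3.141, 0.0, 1.1]
force: [-0.7, 0.1, -0.7]
width: 0.0105
gripper_force: 35.0
```

{"api": "jog_arm", "payload": {
  "deltas": [
    [[0, 0, 0.02, 0], [0, 0, 0.025, 0], [0, 0, 0.025, 0]]
  ]
}}

```text
t: 51.2
eef_pos: [0.4648, 0.065, 0.0343]
ee_rot: [3.142, -0.0, 1.1]
force: [0.2, 0.5, -1.6]
width: 0.0108
gripper_force: 35.0
```

{"api": "jog_arm", "payload": {
  "deltas": [
    [[0, 0, 0, 0], [0, 0, 0, 0], [0, 0, 0, 0]]
  ],
  "grip": 24
}}

```text
t: 51.58
eef_pos: [0.4649, 0.0651, 0.0344]
ee_rot: [3.141, -0.0, 1.1]
force: [-0.4, 0.2, -0.0]
width: 0.0235
gripper_force: 0.0
```

{"api": "jog_arm", "payload": {
  "deltas": [
    [[0, 0, -0.3, 0], [0, 0, -0.8, 0], [0, 0, -1.5, 0], [-0.8, 0, -2.4, 0], [-1.6, 0, -3.2, 0], [-2.5, 0, -3.2, 0], [-3.3, 0, -3.2, 0], [-3.3, 0, -3.2, 0]]
  ]
}}

```text
t: 52.58
eef_pos: [0.3734, -0.1135, 0.2267]
ee_rot: [3.141, -0.001, 1.097]
force: [1.5, -0.0, 0.9]
width: 0.0241
gripper_force: 0.0
```

{"api": "jog_arm", "payload": {
  "deltas": [
    [[0, 0, 0, 0], [0, 0, 0, 0], [0, 0, 0, 0], [0, 0, 0, 0]]
  ]
}}

```text
t: 53.08
eef_pos: [0.3753, -0.111, 0.2261]
ee_rot: [-3.141, 0.0, 1.101]
force: [-0.2, -0.0, -0.6]
width: 0.0241
gripper_force: 0.0
```

```bash
python3 - <<'E'
from h import *
pucks('n',('wrist','top','scene'),.02)
a,t=load('nwrist'),load('nscene')
w=load('nwrist')
for n in('nwrist','ntop','nscene'): tin(load(n),n=='nwrist')
x=proj(w,(.465,.064,.02),True);print(x)
u,v=int(min(max(x[0]-75,0),490)),int(min(max(x[1]-75,0),250))
A=cv2.resize(w['img'][v:v+150,u:u+150,::-1],(400,400),interpolation=2)
B=cv2.resize(t['img'][100:230,280:410,::-1],(400,400),interpolation=2)
cv2.imwrite('pics/nc.png',np.hstack([A,B]))
E
```

```text
wrist [(np.float64(0.437), np.float64(0.0901)), (np.float64(0.4648), np.float64(0.0639)), (np.float64(0.5035), np.float64(0.0559)), (np.float64(0.4263), np.float64(0.0564)), (np.float64(0.4823), np.float64(0.0281))]
top [(np.float64(0.5066), np.float64(0.0654)), (np.float64(0.4853), np.float64(0.1023)), (np.float64(0.4814), np.float64(0.0284)), (np.float64(0.4641), np.float64(0.065)), (np.float64(0.4409), np.float64(0.0999)), (np.float64(0.4259), np.float64(0.0573))]
scene [(np.float64(0.4634), np.float64(0.0633)), (np.float64(0.4259), np.float64(0.0567)), (np.float64(0.4854), np.float64(0.1019)), (np.float64(0.5072), np.float64(0.0653))]
tin [(np.float32(0.4668), np.float32(0.0635), np.float32(0.0631))]
tin [(np.float32(0.4652), np.float32(0.0672), np.float32(0.0653)), (np.float32(0.4652), np.float32(0.0672), np.float32(0.06))]
tin []
(np.float64(317.915892860939), np.float64(9.407571023525293))
```

View pics/nc.png

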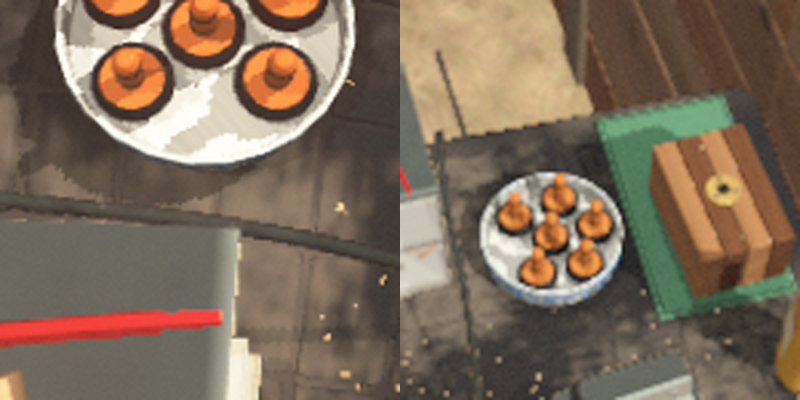

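The crops show all six pucks upright and flat in the tin, with the lamp base on the mat, brass side up. No orange is left elsewhere, so I'm handing in.

```bash
python3 -c "
from station import arm
print(arm.job_done())"
```

```text
the job is handed in; nothing more can be done
None
```

I handed the job in at about 53 s, but the hand-in gave no pass/fail result. The lamp base lies on its cork side on the mat, and the timer keys were pressed red, yellow, green, each to its stop and released. All six pucks present (five loose plus the one already in the tin) stand upright in one layer in the tin; the red key took about 63 N at its stop.

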